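# Box two channels together in the machine vise

## Task

Get the two aluminium channels ready for tacking into a box section: lay the short one open side up on the vise bed, midway along the jaws. Turn the long one over and stack it open side down on the short one, middle over middle, so that their flanges interlock (one flange of each inside the other). Then crank the vise shut until it grips the pair tightly, and leave the other things on the bench where they stand.

Things in the scene. Friction and masses are not known exactly. Their poses are not given: they have to be found in the camera images.
- vise: Grey machine vise, bolted down, its place and yaw vary. Origin under the centre of its round base (radius 78 mm, lugs to 102 mm at both x sides), on the bench. z up; x along the jaws; y along the screw, from the crank (-y) to the fixed jaw (+y). Body 86 mm wide. Jaws 90 mm long in x, tops 121 mm above the bench. Fixed jaw: face at y = +30 mm, back at +64 mm. Moving jaw: 36 mm thick.
- bed (a point): Point on the flat top of the vise bed, 96 mm above the bench, midway along the jaws, 34.5 mm from the fixed jaw's face toward the moving one; axes as the vise's. The jaws stand 25 mm above the bed.
- vise_jaw (a joint): Position of the moving jaw (m): the clear gap between the jaw faces is 69 mm minus this value; it grows as the jaw closes. About -2 to +2 mm at the start. The interlocked pair is 55 mm wide when pushed fully together, so the jaw meets it at about 14 mm.
- vise_crank (a joint): Crank angle about the screw, which runs along the vise's y at x = 0, 76 mm above the bench. 0: arm straight up; starts within 1.2 rad of that. Grows clockwise seen from the crank's end (at the top, the handle moves to the vise's +x), closing the jaw 1.6 mm per rad. Friction 0.12 N m; stays where left; many turns possible. Stiffens once the jaws meet the pair; tight about 0.8 rad later.
- handle_grip (a point): Point on the axis of the crank's handle, a smooth steel sleeve, 19 mm thick and 66 mm long, parallel to the screw, that spins freely on its pin and circles the screw's axis at 42 mm radius. The point is 18 mm before the free end, 52 mm out from the flat crank arm, at vise y = -164 mm. Its axes spin with the sleeve, but y stays the vise's y.
- short_channel_center (a point): Centre (half-way up) of the shorter aluminium U-channel: 100 mm long (x), 50 mm wide (y), 45 mm high (z), web and flanges 5 mm thick. z points out of the open side; it lies open side up on the bench at the start. 0.12 to 0.22 kg.
- long_channel_center (a point): Centre (half-way up) of the longer aluminium U-channel: 200 mm long (x), in section the same as the short one. z points out of the open side; starts open side up, must end open side down. Stays upright if stood on its end. 0.25 to 0.43 kg. Interlocked, it rests 5 mm higher than the short one and, pushed together, 5 mm to one side. Tall hammer shafts stand to its left; its right end is freer.
- tamper: Tamper standing upright: round, 51 mm in diameter, 166 mm tall; origin under its foot. Bystander.
- pen_cup: Speckled pot full of pens, 100 mm across and 178 mm tall with the pens; origin under its foot. Bystander.
- nail_block: Wooden block with upright nails, 30 x 55 x 38 mm over the block; origin under its centre. Bystander.
- screwdriver: Screwdriver lying down, 171 mm long (y), 22 mm thick; origin under its centre. Bystander.
- file_handle: Turned wooden file handle lying down, 130 mm long (y), 29 mm thick; origin under its centre. Bystander.
- folding_rule: Folded wooden rule, 41 x 164 x 13 mm, long in y; origin under its centre. Bystander.
- tray: Empty black parts tray, 146 x 94 x 27 mm; origin under its centre. Bystander.

How it is judged (in metres and radians):
On the way, in this order (a step that is already met when the one before it is completed fails the run):
1. the short channel lies open side up on the vise bed between the jaws (angle between short_channel_center's own z axis and vertical below 0.12 rad and angle between the x axis of short_channel_center and the x axis of vise, either way round below 0.15 rad and x of short_channel_center in the frame of bed between -0.02 and 0.02 m and y of short_channel_center in the frame of bed between -0.03 and 0.03 m and z of short_channel_center in the frame of bed between 0.018 and 0.028 m), for 0.2 s.
2. the long channel lies open side down on it, flanges interlocked (angle between long_channel_center's own z axis and vertical above 2.95 rad and x of long_channel_center in the frame of short_channel_center between -0.025 and 0.025 m and z of long_channel_center in the frame of short_channel_center between 0.001 and 0.009 m and angle between the x axis of long_channel_center and the x axis of short_channel_center, either way round below 0.12 rad and (y of long_channel_center in the frame of short_channel_center between 0.0025 and 0.021 m or y of long_channel_center in the frame of short_channel_center between -0.021 and -0.0025 m)), for 0.2 s.
At the end, for the whole second after the job is handed in: Short channel open side up on the bed, within 20 mm of the jaws' middle; long channel level, open side down on it, within 25 mm of its middle, flanges interlocked (2.5 to 8 mm sideways, 3 to 7.5 mm higher); the jaws grip the pair with over 8 N; all at rest, released (all of step 1 and angle between long_channel_center's own z axis and vertical above 3.06 rad and x of long_channel_center in the frame of short_channel_center between -0.025 and 0.025 m and z of long_channel_center in the frame of short_channel_center between 0.003 and 0.0075 m and angle between the x axis of long_channel_center and the x axis of short_channel_center, either way round below 0.05 rad and (y of long_channel_center in the frame of short_channel_center between 0.0025 and 0.008 m or y of long_channel_center in the frame of short_channel_center between -0.008 and -0.0025 m) and value of joint vise_jaw above 0.0115 m and contact force between long_channel and vise above 8 N and linear speed of each of long_channel, short_channel below 0.01 m/s); the robot touches nothing.
It fails at once if a bystander is pushed more than 3 cm (distance of any of tamper, pen_cup, nail_block, screwdriver, file_handle, folding_rule, tray from where it was at the start of the episode above 0.03 m).
It fails at once if the tamper or the pen cup is tipped over (angle between any of tamper, pen_cup's own z axis and vertical above 0.5 rad).
It also fails if it takes over 72 s, if anything falls off the work surface, if the arm or the gripper's body presses on something with over 40 N, if the wrist force passes 120 N, or if a joint passes its speed limit or range.

## Robot

A 6-joint arm with a two-finger parallel gripper is mounted at the origin on a cart in front of the work surface, level with it; the furniture and walls round the work are solid. World frame = base frame: x ahead of the robot, y to its left, z up, the work surface at z = 0. Lengths are in mm, angles in rad, forces in N, time in s.
With the tool pointing down it reaches from about 350 to 975 mm from the base axis. Payload 7.1 kg.
Tool frame: the origin (TCP) lies on the front face of the gripper's body, between the roots of the fingers; the fingertips stand 80 mm ahead of it and the grasp point (between the pads) lies 61 mm ahead of it (ctrl.tcp_to_grasp is the distance from the TCP to the grasp point, in mm); z points along the fingers, y is the direction in which the jaws open and shut (so a half turn about z gives the same grasp; the last joint's range is limited). The gripper opens to 88 mm and grips with 3 to 60 N. Pads are 20 mm wide; open, the fingers measure 115 mm over their backs; the gripper's body (75 mm by 178 mm) begins 61 mm behind the grasp point.
Start: joints at [1.089, 0.423, 1.63, -0, 1.089, -0.019], TCP at [279.002, 559.252, 302.675] pointing down, gripper open.
Joint ranges: [-3, 3], [-0.9, 2.11], [0.09, 2.58], [-1.31, 4.45], [0.11, 2.69], [-2.54, 2.54]. Speed limits (rad/s): [2.39, 2.39, 3.01, 3.14, 3.14, 3.14].

## Interface

Orientations are given as a rotation vector (axis times angle).
In Python, from workcell import telemetry, get_image, ctrl gives the robot as it stands.
- The arm moves only by the tool send_rows, never from a script. Its argument "rows" is a list of rows, each a list of 5 numbers: the shift along the tool's x, y, z in m, then the turn about the tool's z in rad, then the opening, from -1 (shut) to 1 (fully open). A call has 1 to 5 rows; each row shifts and turns the commanded pose from where the row before left it, along the tool's axes as they then stand; what a row does not reach is not made up. A row lasts 1/10 s, in which the tool goes at most 50 mm and 8.59 degrees, less where a joint would pass 70% of its speed; a pose out of reach is approached as far as the arm can. A call with a gripper value outside its range is refused whole. The fingers move at their own pace and stop on an object; the grip force is fixed at half the most. Time passes only in rows, so rows that do not move let the fingers close. It gives the time, the measured TCP pose, the force and the opening at its end, in the units of the state.
- telemetry.get_obs(): the state, without advancing time (a new reading comes with each control period).
- get_image(name): name is "scene" or "top" or "wrist"; returns a dict with "color" (384x512x3 uint8, blue, green, red), "z_map" (384x512 float32, mm along the optical axis (not along the pixel's ray), 0 where there is no reading), "camera_matrix" (3x3 intrinsics, pixels), "rvec" (rotation vector, rad) and "tvec" (3), from world to camera coordinates, as OpenCV has them. Camera axes: x right, y down, z forward; pixel columns grow to the right and rows downward; lengths in mm; the calibration is good to about 2 mm. A picture is of the moment at which its call begins.
- ctrl.close_job(): hands the job in, once; it reports no verdict.
The state is a dict: "t": time; "qpos": joint angles; "qvel": joint speeds; "joint_torque": joint torques, N m; "ee_pos": TCP position; "orientation": TCP orientation; "ft_force": force on the tool from outside, world axes, zero at the start; "moment": the same for the moment, N m; "width": finger opening in mm.
Only numpy, scipy, OpenCV 4.12 (cv2) and the standard library are available. Lean on these libraries where they do the work, as an engineer would, in place of code of your own. Each camera call takes 0.05 s, during which the arm holds its last target.

## Working session

There is one attempt and no reset: what is moved stays moved. The work goes in short steps, Python scripts to look and compute and a tool call to move; the robot and the scene stay as the last step left them, time stands still between calls to the robot, and variables do not carry over. Pictures are saved under pics/ and viewed, and the job is handed in when it is done.

Besides the shell and the picture viewer there is one more tool, called in YAML: its name, and indented under it one key for each argument. send_rows: Moves the arm, as the interface text tells. Its arguments: {"type":"object","properties":{"rows":{"type":"array"}},"required":["rows"]}

```bash
ls; mkdir -p pics; cat > h.py <<'E'
import numpy as np, cv2
from workcell import telemetry, get_image, ctrl
def snap(n,tag):
    im=get_image(n); cv2.imwrite(f'pics/{tag}.png',im['color'])
    np.savez(f'pics/{tag}.npz',**{k:np.asarray(v) for k,v in im.items()}); return im
def world(im):
    K=im['camera_matrix'];R=cv2.Rodrigues(np.asarray(im['rvec'],float))[0];t=np.asarray(im['tvec'],float).reshape(3)
    z=im['z_map'];v,u=np.mgrid[:z.shape[0],:z.shape[1]]
    c=np.stack([(u-K[0,2])/K[0,0]*z,(v-K[1,2])/K[1,1]*z,z],-1)
    w=(c-t)@R; w[z<=0]=np.nan; return w
def load(tag): return dict(np.load(f'pics/{tag}.npz'))
E
python3 - <<'E'
from h import *
o=telemetry.get_obs(); print(o)
for n in('scene','top'):
    im=snap(n,n+'0'); R=cv2.Rodrigues(im['rvec'])[0]; print(n,-R.T@np.asarray(im['tvec']).reshape(3),R[2],im['camera_matrix'][0,0])
E
```

```text
pics
{'t': 0.0, 'qpos': array([ 1.08897338e+00,  4.23850042e-01,  1.63069571e+00,  4.03425781e-06,
        1.08858412e+00, -1.89592443e-02]), 'qvel': array([ 0.00083113,  0.00016995,  0.00128833,  0.00079356, -0.00174412,
       -0.00142713]), 'joint_torque': array([ 7.08782845e-04, -5.44618893e+01, -2.73682773e+01,  6.44512684e-02,
        2.25316908e-02, -1.09404396e-04]), 'ee_pos': array([278.82157935, 558.87272413, 301.89361114]), 'orientation': array([-7.20506120e-01, -3.05745892e+00,  2.33768453e-03]), 'ft_force': array([ 0.77325037, -1.18710252,  0.43945192]), 'moment': array([ 0.02891947, -0.00389808, -0.03417285]), 'width': 87.93490278848245}
scene [  68.86336919 -945.47112223 1326.53760581] [ 0.30227486  0.58532862 -0.75234322] 479.9515375240396
top [ 371.72758792   22.89289211 1289.59353727] [ 0.15395166 -0.01877065 -0.98790007] 422.1632163485243
```

View pics/scene0.png

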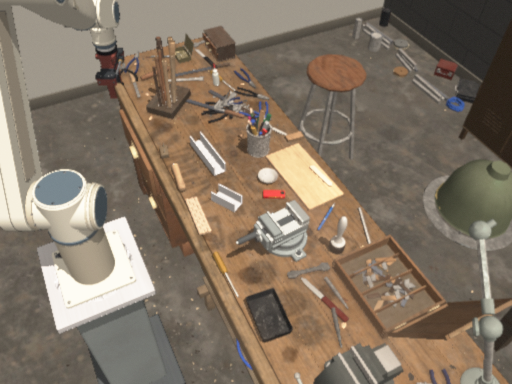

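View pics/top0.png

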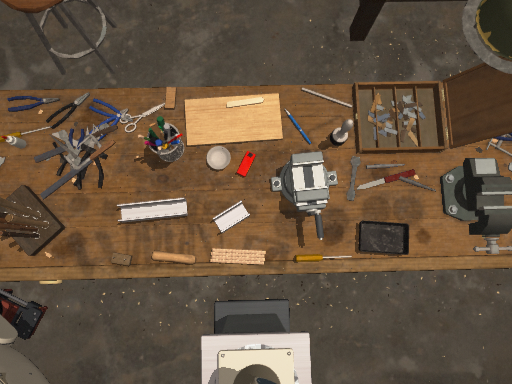

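```bash
python3 - <<'E'
from h import *
im=load('top0');w=world(im)
# rectify: for region x 250..750,y 350..-250 at 1 mm/px orthographic max height, colours
P=w.reshape(-1,3);C=im['color'].reshape(-1,3)
# upscale crop
c=im['color'][140:280,100:420];cv2.imwrite('pics/crop0.png',cv2.resize(c,None,fx=2.5,fy=2.5,interpolation=cv2.INTER_CUBIC))
for n,(u0,v0,u1,v1) in dict(long=(112,194,192,226),short=(208,198,254,238),).items():
    q=w[v0:v1,u0:u1].reshape(-1,3); q=q[np.isfinite(q[:,0])]
    print(n,np.percentile(q[:,2],[1,5,50,95,99]))
    for nm,m in (('top',(q[:,2]>38)),('web',(q[:,2]>2.5)&(q[:,2]<12)),('all',q[:,2]>12)):
        s=q[m][:,:2].astype(np.float32)
        if len(s)>5: print(nm,len(s),cv2.minAreaRect(s))
g=w[200:215,260:275].reshape(-1,3);print('bench z',np.nanmedian(w[245:250,140:150,2]))
E
```

```text
long [-5.47193465 -3.30954824  2.68360071 44.52852452 47.95279529]
top 265 ((519.7571411132812, 297.16339111328125), (51.114288330078125, 198.8807830810547), 4.966936111450195)
web 885 ((523.37060546875, 305.29052734375), (243.24510192871094, 95.32858276367188), 88.5775375366211)
all 426 ((519.7571411132812, 297.16339111328125), (51.114288330078125, 198.8807830810547), 4.966936111450195)
short [-5.17914047 -3.32465708  1.89884527 43.18968019 47.50977615]
top 124 ((493.0457763671875, 61.97010803222656), (50.592952728271484, 97.99996185302734), 30.700546264648438)
web 617 ((493.41162109375, 64.56937408447266), (138.18992614746094, 119.48822021484375), 88.68756866455078)
all 181 ((492.9613952636719, 62.10334014892578), (51.08535385131836, 97.99179077148438), 30.2772274017334)
bench z 0.5819595715930062
```

View pics/crop0.png

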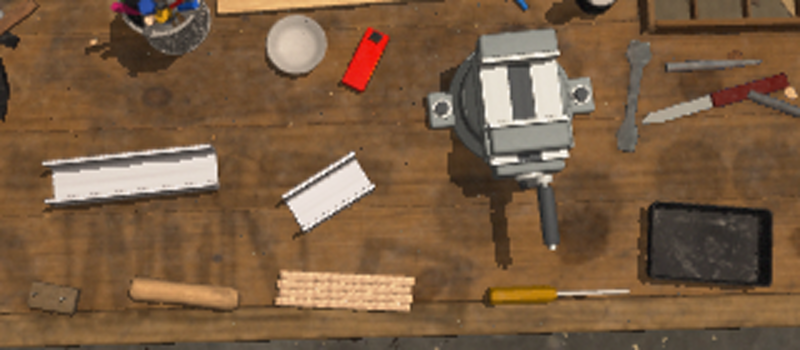

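```bash
python3 - <<'E'
from h import *
im=load('top0');w=world(im)
u0,v0,u1,v1=262,145,350,245
q=w[v0:v1,u0:u1].reshape(-1,3); q=q[np.isfinite(q[:,0])]
for lo,hi in ((115,127),(90,102),):
    m=((q[:,2]>lo)&(q[:,2]<hi));s=q[m][:,:2].astype(np.float32);print(lo,len(s),cv2.minAreaRect(s))
# jaw tops mask comps
m=((w[...,2]>113)&(w[...,2]<128)).astype(np.uint8);m[:,:262]=0;m[:,350:]=0;m[:140]=0;m[250:]=0
n,l,st,_=cv2.connectedComponentsWithStats(m)
for i in range(1,n):
    s=w[l==i]
    if len(s)>15:print('jaw',st[i],cv2.minAreaRect(s[:,:2].astype(np.float32)),np.median(s[:,2]))
m=((q[:,2]>20)&(q[:,0]<430));s=q[m];print('handle',len(s));
s=s[s[:,0].argsort()]
for i in range(0,len(s),15):print(s[i].round(0))
vis=np.clip(w[140:250,255:355,2]+10,0,150)/150*255
cv2.imwrite('pics/vz.png',cv2.applyColorMap(cv2.resize(np.nan_to_num(vis).astype(np.uint8),None,fx=6,fy=5,interpolation=cv2.INTER_NEAREST),cv2.COLORMAP_JET))
cv2.imwrite('pics/vc.png',cv2.resize(im['color'][140:250,255:355],None,fx=6,fy=5,interpolation=cv2.INTER_CUBIC))
E
```

```text
115 899 ((540.0222778320312, -168.11386108398438), (249.73477172851562, 90.02616882324219), 4.48599910736084)
90 966 ((573.0549926757812, -166.80795288085938), (168.92507934570312, 99.76795196533203), 2.022752285003662)
jaw [291 151  33  15 371] ((647.3179931640625, -159.63473510742188), (35.2805290222168, 90.3377914428711), 5.233968734741211) 120.40809202885218
jaw [295 186  34  16 406] ((544.2529907226562, -167.9894561767578), (36.57776641845703, 93.96707916259766), 4.880313873291016) 120.33158460527206
jaw [314 210  10  30 166] ((456.82025146484375, -183.9332275390625), (81.5002212524414, 18.067916870117188), 5.580214977264404) 124.66479534788407
handle 25
[ 417. -188.  123.]
[ 425. -182.  125.]
```

View pics/vc.png

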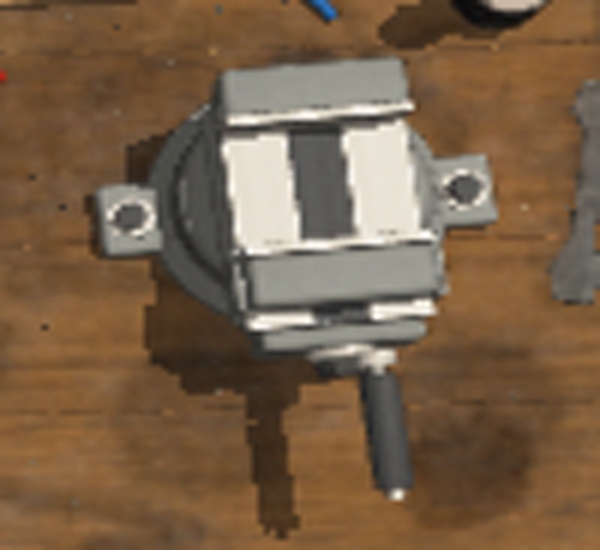

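View pics/vz.png

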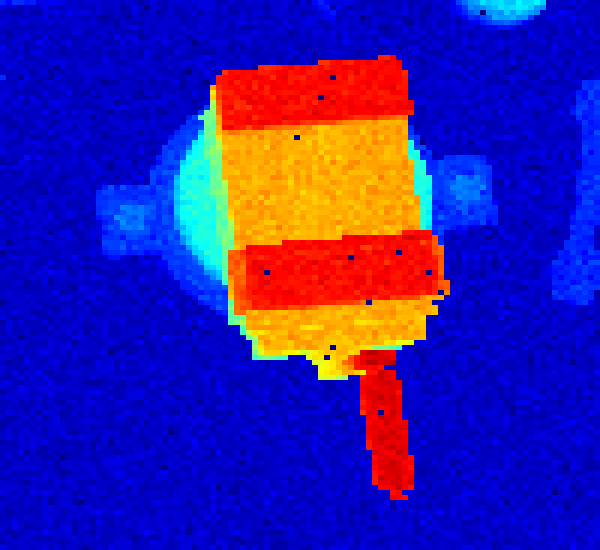

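```bash
python3 - <<'E'
from h import *
o=telemetry.get_obs();R=cv2.Rodrigues(o['orientation'])[0];print(R.round(3))
for t in('top0','scene0'):
    w=world(load(t)).reshape(-1,3);w=w[np.isfinite(w[:,0])&(w[:,2]>50)&(w[:,2]<500)&(w[:,0]>230)&(w[:,0]<900)]
    for x in range(250,900,50):
        r=[]
        for y in range(-300,750,50):
            s=w[(abs(w[:,0]-x-25)<25)&(abs(w[:,1]-y-25)<25)];r.append(int(s[:,2].max()) if len(s)>3 else 0)
        print(x,r)
    print([y for y in range(-300,750,50)])
E
```

```text
[[-0.895  0.446 -0.001]
 [ 0.446  0.895 -0.001]
 [ 0.    -0.001 -1.   ]]
250 [0, 0, 0, 0, 0, 0, 0, 0, 0, 0, 0, 0, 0, 0, 0, 349, 402, 345, 245, 0, 0]
300 [0, 0, 0, 0, 0, 0, 0, 0, 0, 0, 0, 0, 0, 0, 0, 0, 383, 345, 0, 0, 0]
350 [0, 0, 0, 0, 0, 0, 0, 0, 0, 0, 0, 0, 0, 0, 0, 0, 0, 0, 0, 0, 0]
400 [0, 0, 131, 0, 0, 0, 0, 0, 0, 0, 0, 0, 0, 0, 0, 0, 0, 0, 234, 0, 0]
450 [0, 0, 131, 0, 0, 0, 0, 0, 0, 0, 0, 0, 0, 0, 0, 0, 0, 283, 233, 179, 0]
500 [0, 124, 126, 126, 0, 0, 0, 0, 0, 0, 0, 0, 0, 0, 0, 0, 0, 0, 251, 161, 107]
550 [0, 124, 128, 123, 0, 0, 0, 0, 0, 0, 0, 0, 0, 0, 0, 0, 0, 0, 0, 0, 0]
600 [0, 123, 126, 125, 0, 0, 0, 0, 0, 0, 0, 0, 0, 0, 0, 0, 0, 0, 0, 0, 0]
650 [0, 121, 125, 124, 0, 0, 0, 0, 0, 0, 168, 164, 0, 0, 0, 0, 0, 0, 0, 0, 0]
700 [167, 0, 0, 0, 0, 0, 0, 0, 0, 148, 165, 179, 176, 0, 0, 0, 0, 0, 0, 71, 110]
750 [0, 0, 0, 0, 0, 0, 0, 0, 0, 0, 169, 169, 0, 0, 0, 0, 0, 0, 0, 0, 0]
800 [0, 0, 0, 0, 0, 0, 0, 0, 0, 0, 0, 0, 0, 0, 0, 0, 0, 0, 0, 0, 0]
850 [0, 0, 0, 0, 0, 0, 0, 0, 0, 0, 0, 0, 0, 0, 0, 0, 0, 0, 0, 0, 0]
[-300, -250, -200, -150, -100, -50, 0, 50, 100, 150, 200, 250, 300, 
[... 408 characters left out ...]
0 [0, 126, 126, 126, 0, 0, 0, 0, 0, 0, 0, 0, 0, 0, 0, 0, 0, 0, 264, 301, 297]
550 [0, 127, 125, 124, 0, 0, 0, 0, 0, 0, 0, 0, 0, 0, 0, 0, 0, 0, 0, 293, 0]
600 [0, 124, 127, 125, 0, 0, 0, 0, 0, 0, 0, 0, 0, 0, 0, 0, 0, 0, 0, 0, 0]
650 [0, 120, 124, 125, 0, 0, 0, 0, 0, 0, 166, 159, 0, 0, 0, 0, 0, 0, 0, 0, 0]
700 [169, 0, 0, 0, 0, 0, 0, 0, 0, 146, 162, 181, 0, 0, 0, 0, 0, 0, 0, 81, 104]
750 [0, 0, 0, 0, 0, 0, 0, 0, 0, 0, 172, 167, 0, 0, 0, 0, 0, 0, 0, 0, 0]
800 [0, 0, 0, 0, 0, 0, 0, 0, 0, 0, 0, 0, 0, 0, 0, 0, 0, 0, 0, 0, 0]
850 [0, 0, 0, 0, 0, 0, 0, 0, 0, 0, 0, 0, 0, 0, 0, 0, 0, 0, 0, 0, 0]
[-300, -250, -200, -150, -100, -50, 0, 50, 100, 150, 200, 250, 300, 350, 400, 450, 500, 550, 600, 650, 700]
```

```bash
cat > plan.py <<'E'
import sys
from h import *
# plan.py x y z yawdeg nrows [shift only in world]
a=list(map(float,sys.argv[1:6]));n=int(a[4])
o=telemetry.get_obs();R=cv2.Rodrigues(o['orientation'])[0];p=o['ee_pos']
yaw=np.degrees(np.arctan2(R[1,1],R[0,1]));d=a[3]-yaw
d=(d+90)%180-90 if '--near' in sys.argv else (d+180)%360-180
print('t',o['t'],'from',p.round(1),'yaw',round(yaw,2),'turn',round(-np.radians(d),4),'q6',o['qpos'][5].round(2),'w',round(o['width'],1),'F',o['ft_force'].round(1))
dp=(np.array(a[:3])-p)/n
for i in range(n):
    th=np.radians(yaw+d*i/n)
    y=np.array([np.cos(th),np.sin(th),0]);z=np.array([0,0,-1.]);x=np.cross(y,z)
    print([round(float(v),4) for v in (dp@x/1000,dp@y/1000,dp@z/1000,-np.radians(d)/n)])
E
python3 plan.py 493 62 200 30.5 15
```

```text
t 0.1 from [278.8 558.9 302. ] yaw 63.49 turn 0.5757 q6 -0.02 w 88.0 F [-0.2 -0.2 -0.7]
[-0.0276, -0.0233, 0.0068, 0.0384]
[-0.0284, -0.0222, 0.0068, 0.0384]
[-0.0293, -0.0211, 0.0068, 0.0384]
[-0.0301, -0.0199, 0.0068, 0.0384]
[-0.0308, -0.0188, 0.0068, 0.0384]
[-0.0315, -0.0176, 0.0068, 0.0384]
[-0.0321, -0.0164, 0.0068, 0.0384]
[-0.0328, -0.0151, 0.0068, 0.0384]
[-0.0333, -0.0139, 0.0068, 0.0384]
[-0.0338, -0.0126, 0.0068, 0.0384]
[-0.0343, -0.0113, 0.0068, 0.0384]
[-0.0347, -0.0099, 0.0068, 0.0384]
[-0.035, -0.0086, 0.0068, 0.0384]
[-0.0353, -0.0072, 0.0068, 0.0384]
[-0.0356, -0.0059, 0.0068, 0.0384]
```

send_rows:
  rows:
    - [-0.0276, -0.0233, 0.0068, 0.0384, 1]
    - [-0.0284, -0.0222, 0.0068, 0.0384, 1]
    - [-0.0293, -0.0211, 0.0068, 0.0384, 1]
    - [-0.0301, -0.0199, 0.0068, 0.0384, 1]
    - [-0.0308, -0.0188, 0.0068, 0.0384, 1]

```text
t: 0.6
ee_pos: [350.6, 392.1, 268.2]
orientation: [-1.012, -2.974, 0.001]
ft_force: [0.7, 0.4, -1.0]
width: 87.6
```

send_rows:
  rows:
    - [-0.0315, -0.0176, 0.0068, 0.0384, 1]
    - [-0.0321, -0.0164, 0.0068, 0.0384, 1]
    - [-0.0328, -0.0151, 0.0068, 0.0384, 1]
    - [-0.0333, -0.0139, 0.0068, 0.0384, 1]
    - [-0.0338, -0.0126, 0.0068, 0.0384, 1]

```text
t: 1.1
ee_pos: [421.9, 226.4, 234.3]
orientation: [-1.293, -2.863, 0.0]
ft_force: [0.9, 0.3, 0.2]
width: 87.8
```

send_rows:
  rows:
    - [-0.0343, -0.0113, 0.0068, 0.0384, 1]
    - [-0.0347, -0.0099, 0.0068, 0.0384, 1]
    - [-0.035, -0.0086, 0.0068, 0.0384, 1]
    - [-0.0353, -0.0072, 0.0068, 0.0384, 1]
    - [-0.0356, -0.0059, 0.0068, 0.0384, 1]

```text
t: 1.6
ee_pos: [493.3, 60.7, 200.3]
orientation: [-1.561, -2.726, 0.0]
ft_force: [0.8, 0.2, -0.0]
width: 87.7
```

```bash
python3 plan.py 493 62 110 30.5 3; python3 - <<'E'
from h import *
im=snap('wrist','w1');w=world(im)
s=w.reshape(-1,3);s=s[np.isfinite(s[:,0])&(s[:,2]>36)&(s[:,2]<55)&(abs(s[:,0]-493)<75)&(abs(s[:,1]-62)<75)]
print(len(s),cv2.minAreaRect(s[:,:2].astype(np.float32)))
E
```

```text
t 1.6 from [493.3  60.7 200.3] yaw 30.39 turn -0.002 q6 -0.43 w 87.7 F [ 0.8  0.2 -0. ]
[0.0004, 0.0001, 0.0301, -0.0007]
[0.0004, 0.0001, 0.0301, -0.0007]
[0.0004, 0.0001, 0.0301, -0.0007]
1429 ((493.50286865234375, 63.4420166015625), (50.115211486816406, 99.7227783203125), 30.798938751220703)
```

View pics/w1.png

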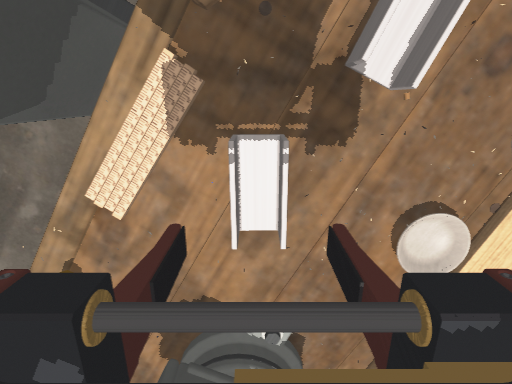

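send_rows:
  rows:
    - [0.002, 0.001, 0.03, 0, 1]
    - [0, 0, 0.03, 0, 1]
    - [0, 0, 0.03, 0, 1]
    - [0, 0, 0, 0, -1]
    - [0, 0, 0, 0, -1]

```text
t: 2.15
ee_pos: [492.5, 64.5, 110.6]
orientation: [-1.558, -2.726, 0.002]
ft_force: [-0.7, 0.3, -0.6]
width: 75.6
```

send_rows:
  rows:
    - [0, 0, 0, 0, -1]
    - [0, 0, 0, 0, -1]

```text
t: 2.35
ee_pos: [493.8, 64.6, 112.1]
orientation: [1.558, 2.726, 0.002]
ft_force: [0.2, 0.1, 0.5]
width: 59.1
```

send_rows:
  rows:
    - [0, 0, 0, 0, -1]
    - [0, 0, 0, 0, -1]
    - [0, 0, 0, 0, -1]

```text
t: 2.65
ee_pos: [493.5, 64.5, 111.8]
orientation: [1.558, 2.726, 0.002]
ft_force: [-0.1, -1.1, 7.8]
width: 49.8
```

send_rows:
  rows:
    - [0, 0, -0.03, 0, -1]
    - [0, 0, -0.04, 0, -1]
    - [0, 0, -0.05, 0, -1]
    - [0, 0, -0.03, 0, -1]

```text
t: 3.05
ee_pos: [493.5, 64.5, 264.1]
orientation: [1.558, 2.725, 0.003]
ft_force: [0.8, 0.3, -2.7]
width: 49.7
```

```bash
python3 plan.py 596.3 -163.7 260 5 8
```

```text
t 3.05 from [493.5  64.5 264.1] yaw 30.48 turn 0.4448 q6 -0.43 w 49.7 F [ 0.8  0.3 -2.7]
[-0.0311, -0.0034, 0.0005, 0.0556]
[-0.0312, -0.0017, 0.0005, 0.0556]
[-0.0313, 0.0001, 0.0005, 0.0556]
[-0.0312, 0.0018, 0.0005, 0.0556]
[-0.0311, 0.0035, 0.0005, 0.0556]
[-0.0308, 0.0053, 0.0005, 0.0556]
[-0.0305, 0.007, 0.0005, 0.0556]
[-0.0301, 0.0087, 0.0005, 0.0556]
```

send_rows:
  rows:
    - [-0.0311, -0.0038, 0, 0.0556, -1]
    - [-0.0312, -0.0021, 0, 0.0556, -1]
    - [-0.0313, -0.0004, 0, 0.0556, -1]
    - [-0.0312, 0.0013, 0, 0.0556, -1]
    - [-0.0311, 0.003, 0, 0.0556, -1]

```text
t: 3.55
ee_pos: [555.1, -80.3, 261.0]
orientation: [1.925, 2.483, 0.0]
ft_force: [1.0, 0.6, -1.3]
width: 49.8
```

send_rows:
  rows:
    - [-0.0308, 0.0048, 0, 0.0556, -1]
    - [-0.0305, 0.0065, 0, 0.0556, -1]
    - [-0.0301, 0.0082, 0, 0.0556, -1]
    - [0, 0, 0, 0, -1]

```text
t: 3.95
ee_pos: [593.2, -168.0, 261.0]
orientation: [2.126, 2.31, 0.001]
ft_force: [0.5, -0.1, -0.6]
width: 49.6
```

```bash
python3 plan.py 592.3 -164 210 5 2;  python3 - <<'E'
from h import *
im=snap('wrist','w2');w=world(im)
vx=np.array([np.sin(np.radians(5)),-np.cos(np.radians(5))]);vy=-np.array([-vx[1],vx[0]]);vy=np.array([np.cos(np.radians(5)),np.sin(np.radians(5))])
s=w.reshape(-1,3);s=s[np.isfinite(s[:,0])&(s[:,2]>175)&(s[:,2]<205)&(abs(s[:,0]-593)<75)&(abs(s[:,1]+164)<75)]
print(len(s),cv2.minAreaRect(s[:,:2].astype(np.float32)) if len(s)>5 else'')
im=snap('top','t2');w=world(im);s=w.reshape(-1,3);s=s[np.isfinite(s[:,0])&(s[:,2]>110)&(s[:,2]<130)&(abs(s[:,0]-590)<150)&(abs(s[:,1]+164)<75)]
E
```

```text
t 3.95 from [ 593.2 -168.   261. ] yaw 4.77 turn -0.004 q6 -0.38 w 49.6 F [ 0.5 -0.1 -0.6]
[0.002, -0.0003, 0.0255, -0.002]
[0.002, -0.0003, 0.0255, -0.002]
4239 ((593.0615844726562, -167.0039825439453), (67.888916015625, 95.80418395996094), 5.070213794708252)
```

View pics/w2.png

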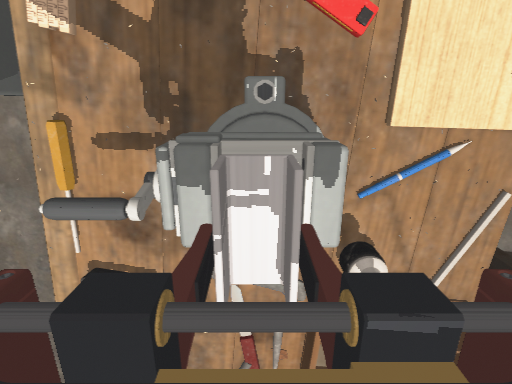

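```bash
python3 - <<'E'
from h import *
w=world(load('w2'));a=np.radians(5);vy=np.array([np.cos(a),np.sin(a)]);vx=np.array([np.sin(a),-np.cos(a)])
m=(np.nan_to_num(w[...,2])>114)&(np.nan_to_num(w[...,2])<127)
n,l,st,_=cv2.connectedComponentsWithStats(m.astype(np.uint8))
for i in range(1,n):
    s=w[l==i]
    if len(s)>300:
        d=s[:,:2]-[600.8,-163.3];print(st[i],'x',np.percentile(d@vx,[1,50,99]).round(1),'y',np.percentile(d@vy,[1,50,99]).round(1),np.median(s[:,2]).round(1),cv2.minAreaRect(s[:,:2].astype(np.float32)))
# far-end flange ends of held channel top
m=(np.nan_to_num(w[...,2])>188)&(np.nan_to_num(w[...,2])<201)
s=w[m];d=s[:,:2]-[600.8,-163.3];print('held x',np.percentile(d@vx,[1,99]),'y',np.percentile(d@vy,[1,99]),np.median(s[:,2]))
E
```

```text
[ 174  144   46  103 3255] x [-45.9 -13.6  38. ] y [-73.2 -59.4 -39. ] 120.3 ((544.66552734375, -166.22608947753906), (36.19015884399414, 88.55956268310547), 4.383426666259766)
[ 302  144   47  103 3827] x [-45.1 -10.   39.7] y [30.5 47.7 63.3] 120.3 ((647.9059448242188, -157.57369995117188), (34.81314468383789, 88.00131225585938), 4.635151386260986)
[  39  197  106   24 1921] x [-2.5  3.1 14.8] y [-184.6 -140.  -103.8] 124.6 ((456.5563049316406, -182.03240966796875), (83.96048736572266, 19.014755249023438), 4.029160022735596)
held x [-44.39148607  38.14987379] y [-40.12049951  23.91102737] 194.29858163646503
```

send_rows:
  rows:
    - [0.0045, 0, 0.015, 0, -1]
    - [0, 0, 0.015, 0, -1]
    - [0, 0, 0.015, 0, -1]
    - [0, 0, 0.005, 0, -1]
    - [0, 0, 0, 0, -1]

```text
t: 4.55
ee_pos: [591.1, -159.9, 209.2]
orientation: [-2.12, -2.315, 0.002]
ft_force: [0.8, -0.2, -0.7]
width: 49.5
```

send_rows:
  rows:
    - [0, 0, 0.002, 0, -1]
    - [0, 0, 0.001, 0, -1]
    - [0, 0, 0, 0, -1]

```text
t: 4.85
ee_pos: [591.9, -160.6, 207.9]
orientation: [2.122, 2.316, 0.0]
ft_force: [0.2, -1.2, -1.2]
width: 50.1
```

send_rows:
  rows:
    - [-0.003, 0, 0.001, 0, -1]
    - [0, 0, 0.001, 0, -1]
    - [0, 0, 0, 0, -1]

```text
t: 5.15
ee_pos: [592.5, -163.1, 207.7]
orientation: [2.123, 2.315, 0.002]
ft_force: [-3.5, 4.2, 13.8]
width: 49.7
```

send_rows:
  rows:
    - [0, 0, 0, 0, 1]
    - [0, 0, 0, 0, 1]
    - [0, 0, -0.01, 0, 1]
    - [0, 0, -0.05, 0, 1]
    - [0, 0, -0.05, 0, 1]

```text
t: 5.65
ee_pos: [591.3, -163.4, 316.1]
orientation: [-2.121, -2.314, 0.002]
ft_force: [1.6, 0.2, 0.1]
width: 85.7
```

```bash
python3 - <<'E'
from h import *
im=snap('wrist','w3')
w=world(load('w3'));a=np.radians(4.8);vy=np.array([np.cos(a),np.sin(a)]);vx=np.array([np.sin(a),-np.cos(a)])
for lo,hi in ((136,148),):
    m=(np.nan_to_num(w[...,2])>lo)&(np.nan_to_num(w[...,2])<hi)&(abs(w[...,0]-593)<60)&(abs(w[...,1]+164)<80)
    s=w[m];d=s[:,:2]-[600.8,-163.3];print(len(s),'x',np.percentile(d@vx,[1,99]),'y',np.percentile(d@vy,[1,99]),np.median(s[:,2]),cv2.minAreaRect(s[:,:2].astype(np.float32)))
E
```

```text
1148 x [-48.93304008  48.06199095] y [-33.4210453   16.30010525] 141.1846110787176 ((592.2974243164062, -163.98049926757812), (49.949859619140625, 99.13853454589844), 5.112760066986084)
```

View pics/w3.png

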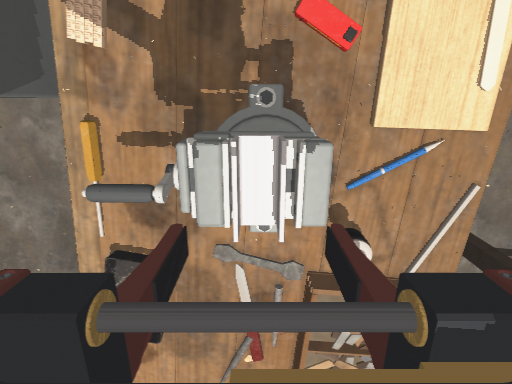

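```bash
python3 plan.py 527.7 207.5 200 5 10
```

```text
t 5.7 from [ 595.  -164.5  326.2] yaw 4.99 turn -0.0002 q6 -0.38 w 86.6 F [ 2.7 -1.1  6.2]
[0.0376, -0.0035, 0.0126, -0.0]
[0.0376, -0.0035, 0.0126, -0.0]
[0.0376, -0.0035, 0.0126, -0.0]
[0.0376, -0.0035, 0.0126, -0.0]
[0.0376, -0.0035, 0.0126, -0.0]
[0.0376, -0.0035, 0.0126, -0.0]
[0.0376, -0.0035, 0.0126, -0.0]
[0.0376, -0.0035, 0.0126, -0.0]
[0.0376, -0.0035, 0.0126, -0.0]
[0.0376, -0.0035, 0.0126, -0.0]
```

send_rows:
  rows:
    - [0.0376, -0.0035, 0.008, 0, 1]
    - [0.0376, -0.0035, 0.008, 0, 1]
    - [0.0376, -0.0035, 0.0126, 0, 1]
    - [0.0376, -0.0035, 0.0126, 0, 1]
    - [0.0376, -0.0035, 0.0126, 0, 1]

```text
t: 6.2
ee_pos: [558.0, 23.5, 262.1]
orientation: [2.122, 2.315, 0.001]
ft_force: [0.2, 1.0, 0.2]
width: 88.0
```

send_rows:
  rows:
    - [0.0376, -0.0035, 0.0126, 0, 1]
    - [0.0376, -0.0035, 0.0126, 0, 1]
    - [0.0376, -0.0035, 0.0126, 0, 1]
    - [0.0376, -0.0035, 0.0126, 0, 1]
    - [0.0376, -0.0035, 0.01, 0, 1]

```text
t: 6.7
ee_pos: [524.1, 209.4, 201.2]
orientation: [2.123, 2.316, 0.0]
ft_force: [0.6, -0.5, 1.3]
width: 87.9
```

```bash
python3 - <<'E'
from h import *
im=snap('wrist','w4');w=world(im)
s=w.reshape(-1,3);s=s[np.isfinite(s[:,0])&(s[:,2]>38)&(s[:,2]<55)&(abs(s[:,0]-520)<60)&(abs(s[:,1]-297)<135)]
r=cv2.minAreaRect(s[:,:2].astype(np.float32));print(len(s),r,cv2.boxPoints(r).round(1))
E
python3 plan.py 527.7 207.5 200 5 1
```

```text
2901 ((522.0044555664062, 280.36614990234375), (50.26401138305664, 161.8487091064453), 4.800992012023926) [[490.2 358.9]
 [503.7 197.6]
 [553.8 201.8]
 [540.3 363.1]]
t 6.75 from [522.8 213.4 200. ] yaw 5.09 turn 0.0016 q6 0.28 w 87.4 F [-1.2  3.1 -0.8]
[-0.0063, 0.0043, 0.0, 0.0016]
```

View pics/w4.png

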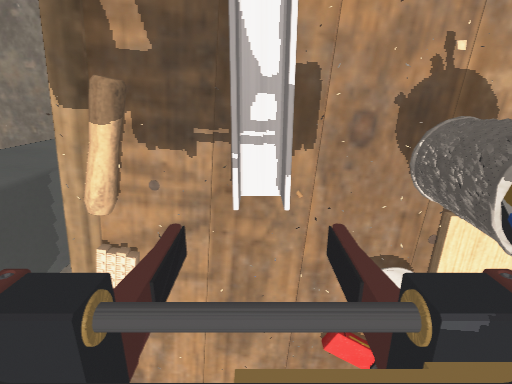

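send_rows:
  rows:
    - [-0.004, 0.0045, 0.025, 0, 1]
    - [0, 0, 0.025, 0, 1]
    - [0, 0, 0, 0, 1]
    - [0, 0, 0, 0, 1]

```text
t: 7.15
ee_pos: [529.3, 204.3, 151.8]
orientation: [-2.123, -2.316, 0.001]
ft_force: [-0.0, 0.5, -1.0]
width: 87.8
```

send_rows:
  rows:
    - [0.005, -0.0005, 0.025, 0, 1]
    - [0, 0, 0.022, 0, 1]
    - [0, 0, 0, 0, -1]
    - [0, 0, 0, 0, -1]
    - [0, 0, 0, 0, -1]

```text
t: 7.65
ee_pos: [529.3, 209.6, 106.2]
orientation: [2.122, 2.315, 0.003]
ft_force: [-0.7, 0.8, 0.4]
width: 67.3
```

send_rows:
  rows:
    - [0, 0, 0, 0, -1]
    - [0, 0, 0, 0, -1]
    - [0, 0, 0, 0, -1]
    - [0, 0, 0, 0, -1]

```text
t: 8.05
ee_pos: [528.7, 209.5, 105.4]
orientation: [2.122, 2.316, 0.002]
ft_force: [-0.6, -0.4, 7.0]
width: 49.5
```

send_rows:
  rows:
    - [0.003, 0, -0.015, 0, -1]
    - [0.006, 0, -0.018, 0, -1]
    - [0.007, 0, -0.015, 0, -1]
    - [0.008, 0, -0.015, 0, -1]
    - [0, 0, 0, 0, -1]

```text
t: 8.55
ee_pos: [527.0, 234.5, 169.8]
orientation: [2.12, 2.316, 0.005]
ft_force: [2.0, -0.8, -3.4]
width: 50.2
```

```bash
python3 - <<'E'
from h import *
im=snap('wrist','w5');im=snap('scene','s5');c=im['color'];cv2.imwrite('pics/s5c.png',cv2.resize(c[80:230,130:330],None,fx=4,fy=4,interpolation=cv2.INTER_CUBIC))
E
```

```text
(no output)
```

View pics/s5c.png

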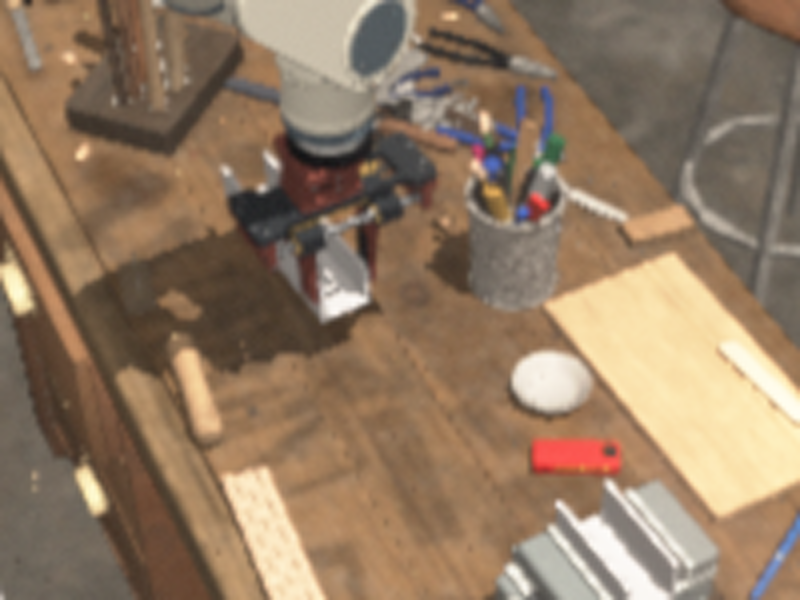

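```bash
cat > tilt.py <<'E'
import sys
from h import *
im=load(sys.argv[1]);w=world(im);x0=float(sys.argv[2])
for y in range(120,600,20):
    s=w[(abs(w[...,1]-y)<10)&(abs(w[...,0]-x0)<40)&(w[...,2]<260)]
    if len(s)>5:print(y,len(s),np.percentile(s[:,2],[5,50,95]).round(0))
E
python3 tilt.py w5 517; python3 tilt.py s5 517
```

```text
120 745 [-0.  1.  2.]
140 1127 [-0.  1.  2.]
160 1015 [-1.  1.  2.]
180 859 [-1.  0.  2.]
200 82 [-0.  0.  1.]
220 1415 [  0.  93. 171.]
240 9580 [ 69. 139. 194.]
260 22944 [ 69. 189. 199.]
280 4415 [ 66.  87. 192.]
300 3515 [ 65.  67. 107.]
320 3821 [ 64.  66. 106.]
340 4196 [ 63.  65. 105.]
360 3864 [ 62.  64. 104.]
380 262 [ 0. 63. 65.]
400 12 [-1. -0.  1.]
120 83 [-7. -0.  5.]
140 92 [-6. -0.  5.]
160 85 [-5. -0.  5.]
180 83 [-6. -1.  5.]
200 300 [ -3. 193. 257.]
220 358 [ -3. 118. 245.]
240 210 [ -5.  69. 245.]
260 146 [ -5.   2. 109.]
280 108 [-5.  7. 96.]
300 70 [-6.  3. 96.]
320 43 [-5.  0.  6.]
340 37 [-6. -2.  4.]
360 36 [-6. -1.  3.]
380 29 [ -4.   1. 101.]
400 46 [ -3.  76. 102.]
420 40 [-5. 31. 99.]
440 17 [-3. -0.  3.]
460 21 [-6. -1.  3.]
480 34 [-6.  0.  4.]
500 46 [-5. -1.  6.]
520 57 [-7. -1.  5.]
540 62 [-5. -1.  5.]
560 70 [-6.  0. 32.]
580 117 [ -6.  12. 194.]
```

View pics/w5.png

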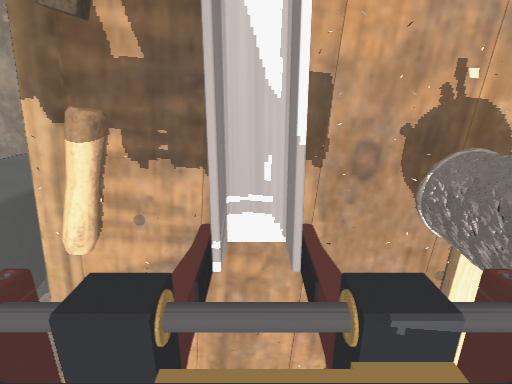

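send_rows:
  rows:
    - [0, 0, -0.05, 0, -1]
    - [0, 0, 0.05, 0, -1]
    - [0, 0, -0.05, 0, -1]
    - [0, 0, 0.03, 0, -1]
    - [0, 0, 0, 0, -1]

```text
t: 9.15
ee_pos: [524.9, 232.4, 183.6]
orientation: [-2.122, -2.313, 0.009]
ft_force: [-0.2, 0.0, -3.5]
width: 49.8
```

```bash
python3 - <<'E'
from h import *
im=snap('wrist','w6')
E
python3 tilt.py w6 517|tail -9
```

```text
240 10649 [ 72. 154. 209.]
260 23277 [ 66. 202. 213.]
280 2782 [ 50.  58. 102.]
300 2705 [ 1. 49. 93.]
320 2687 [ 0. 39. 83.]
340 2669 [ 0. 29. 74.]
360 2700 [-0. 19. 64.]
380 2125 [-0.  8. 55.]
400 138 [-1.  0.  1.]
```

send_rows:
  rows:
    - [0, 0, -0.05, 0, -1]
    - [0, 0, -0.05, 0, -1]
    - [0, 0, 0.05, 0, -1]
    - [0, 0, -0.05, 0, -1]
    - [0, 0, 0.05, 0, -1]

```text
t: 9.7
ee_pos: [530.7, 235.0, 245.1]
orientation: [2.119, 2.312, 0.018]
ft_force: [4.2, 1.6, -2.7]
width: 49.8
```

send_rows:
  rows:
    - [0, 0, -0.05, 0, -1]
    - [0, 0, 0.03, 0, -1]
    - [0, 0, 0, 0, -1]

```text
t: 10.0
ee_pos: [524.5, 232.4, 255.6]
orientation: [-2.121, -2.315, 0.007]
ft_force: [-1.5, -0.0, -4.7]
width: 49.8
```

```bash
python3 - <<'E'
from h import *
im=snap('wrist','w7')
E
python3 tilt.py w7 517
```

```text
160 10 [-2. -0.  1.]
180 108 [ -1. 178. 180.]
200 3225 [152. 167. 185.]
220 4044 [123. 148. 253.]
240 7503 [ 98. 199. 246.]
260 2275 [ 63.  87. 158.]
280 1830 [  1.  56. 127.]
300 1562 [-0. 24. 97.]
320 1420 [-1.  1. 66.]
340 1439 [-1.  0.  2.]
360 1546 [-1.  0.  2.]
380 1642 [-1.  0.  2.]
400 1706 [-1.  0.  2.]
420 130 [-1.  0.  1.]
```

send_rows:
  rows:
    - [0, 0, 0.005, 0, -1]
    - [0, 0, 0.003, 0, -1]
    - [0, 0, 0, 0, -1]

```text
t: 10.35
ee_pos: [525.9, 233.2, 249.9]
orientation: [2.122, 2.316, 0.0]
ft_force: [-0.1, -1.0, -3.8]
width: 49.4
```

send_rows:
  rows:
    - [0, 0, 0.004, 0, -1]
    - [0, 0, 0.002, 0, -1]
    - [0, 0, 0, 0, -1]

```text
t: 10.65
ee_pos: [526.3, 233.2, 243.8]
orientation: [2.122, 2.316, 0.0]
ft_force: [0.4, -1.1, -0.0]
width: 49.4
```

send_rows:
  rows:
    - [0.016, 0, -0.0035, 0, -1]
    - [0.016, 0, -0.0045, 0, -1]
    - [0.014, 0, -0.0025, 0, -1]
    - [0.013, 0, -0.0015, 0, -1]
    - [0, 0, 0, 0, -1]

```text
t: 11.15
ee_pos: [520.8, 293.9, 255.3]
orientation: [-2.12, -2.318, -0.001]
ft_force: [0.4, -0.0, -4.4]
width: 49.6
```

```bash
python3 - <<'E'
from h import *
im=snap('wrist','w8')
E
python3 tilt.py w8 520
```

```text
260 3304 [146. 165. 186.]
280 4000 [110. 141. 251.]
300 7797 [ 77. 201. 249.]
320 2149 [  1.  62. 148.]
340 1626 [ -0.  20. 108.]
360 1398 [-1.  1. 68.]
380 1376 [-1.  0.  2.]
400 1447 [-1.  0.  2.]
420 1534 [-1.  0.  2.]
440 1618 [-1.  0.  2.]
460 1735 [-1.  0.  2.]
480 331 [-1.  0.  1.]
```

View pics/w8.png

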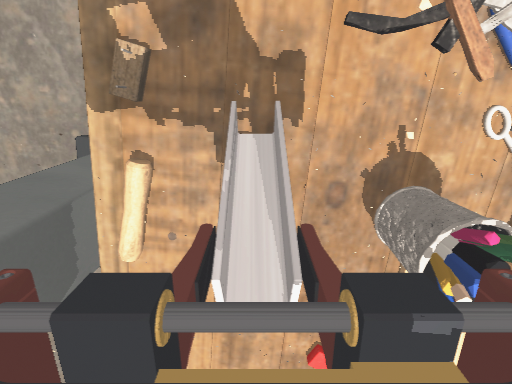

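send_rows:
  rows:
    - [-0.03, 0, -0.01, 0, -1]
    - [-0.03, 0, -0.003, 0, -1]
    - [0.05, 0, 0, 0, -1]
    - [0.035, 0, 0, 0, -1]
    - [0.025, 0, 0, 0, -1]

```text
t: 11.7
ee_pos: [516.9, 342.5, 268.2]
orientation: [-2.124, -2.315, -0.0]
ft_force: [-0.4, -1.2, -4.0]
width: 49.7
```

send_rows:
  rows:
    - [0.015, 0, 0, 0, -1]
    - [0.008, 0, 0, 0, -1]
    - [0, 0, 0, 0, -1]

```text
t: 12.0
ee_pos: [514.4, 365.0, 268.1]
orientation: [-2.121, -2.317, 0.001]
ft_force: [0.2, 0.6, -4.3]
width: 50.0
```

```bash
python3 - <<'E'
from h import *
im=snap('wrist','w9')
E
python3 tilt.py w9 520
```

```text
120 137 [-0.  1.  2.]
320 2163 [160. 177. 190.]
340 3859 [ 87. 138. 212.]
360 4510 [  1. 175. 245.]
380 5276 [  0. 217. 254.]
400 1294 [-1.  1. 72.]
420 1172 [-1.  0.  2.]
440 1230 [-1.  0.  2.]
460 1301 [-1.  0.  2.]
480 1372 [-1.  0.  2.]
500 1451 [-1.  0.  2.]
520 1536 [-1.  0.  2.]
540 1488 [-1.  0.  1.]
560 25 [-1.  0.  1.]
```

send_rows:
  rows:
    - [-0.01, 0, 0, 0, -1]
    - [-0.02, 0, 0, 0, -1]
    - [-0.03, 0, 0, 0, -1]
    - [-0.04, 0, 0, 0, -1]
    - [-0.05, 0, 0, 0, -1]

```text
t: 12.55
ee_pos: [527.5, 212.7, 268.7]
orientation: [2.122, 2.316, 0.0]
ft_force: [0.5, -1.3, -3.3]
width: 49.6
```

send_rows:
  rows:
    - [-0.05, 0, 0, 0, -1]
    - [0, 0, 0, 0, -1]
    - [0, 0, 0, 0, -1]

```text
t: 12.85
ee_pos: [531.9, 162.4, 268.8]
orientation: [2.128, 2.311, -0.0]
ft_force: [-0.9, 0.0, -3.6]
width: 49.7
```

```bash
python3 - <<'E'
from h import *
im=snap('wrist','w10');im=snap('scene','s10');cv2.imwrite('pics/s10c.png',cv2.resize(im['color'][80:230,130:330],None,fx=4,fy=4,interpolation=cv2.INTER_CUBIC))
E
python3 tilt.py w10 530
```

```text
120 3265 [136. 168. 190.]
140 3661 [ 42. 113. 215.]
160 4329 [  0. 185. 246.]
180 4991 [ -0. 221. 255.]
200 1148 [-1.  0.  5.]
220 1172 [-1.  0.  2.]
240 1235 [-1.  0.  2.]
260 1300 [-1.  0.  2.]
280 1376 [-1.  0.  2.]
300 1457 [-1.  0.  2.]
320 1549 [-1.  0.  2.]
340 1268 [-1.  0.  1.]
```

View pics/s10c.png

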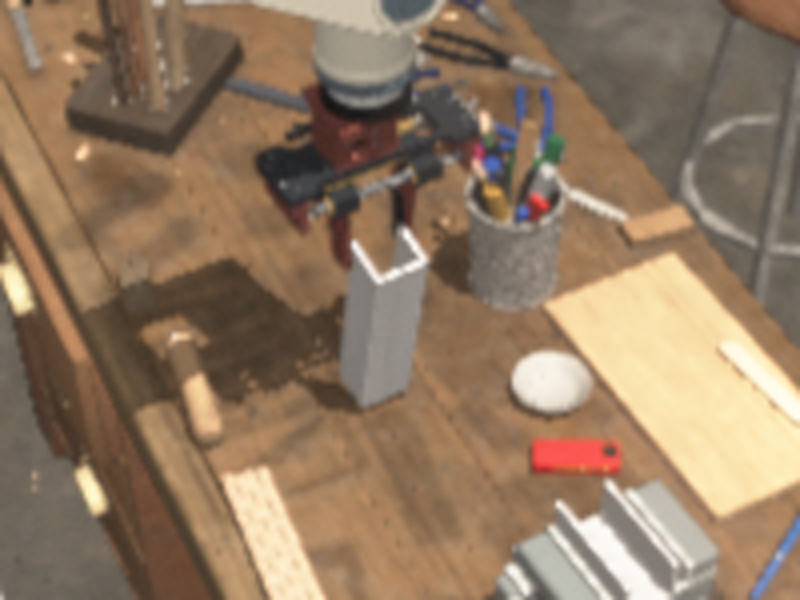

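View pics/w10.png

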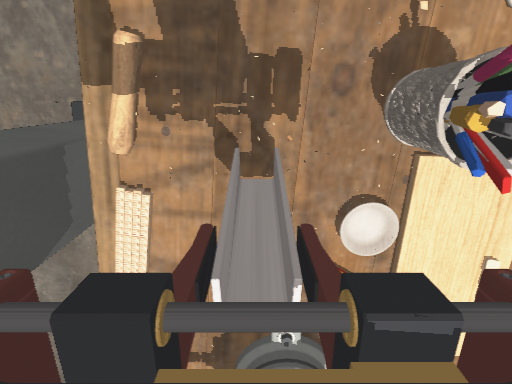

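send_rows:
  rows:
    - [0, 0, 0.005, 0, -1]
    - [0.003, 0, 0.003, 0, -1]
    - [0.004, 0, 0.002, 0, -1]
    - [0.004, 0, 0, 0, -1]

```text
t: 13.35
ee_pos: [530.7, 177.4, 257.8]
orientation: [-2.121, -2.317, 0.001]
ft_force: [0.2, -0.4, -3.6]
width: 49.4
```

send_rows:
  rows:
    - [0, 0, 0.003, 0, -1]
    - [0, 0, 0.002, 0, -1]
    - [0, 0, 0, 0, -1]

```text
t: 13.65
ee_pos: [532.3, 177.6, 256.4]
orientation: [2.121, 2.316, 0.005]
ft_force: [-3.9, -0.1, 18.9]
width: 49.5
```

send_rows:
  rows:
    - [0.008, 0, 0, 0, -1]
    - [0.009, 0, 0, 0, -1]
    - [0.016, 0, 0.001, 0, -1]
    - [0, 0, 0, 0, -1]

```text
t: 14.05
ee_pos: [528.6, 211.3, 253.1]
orientation: [2.12, 2.317, 0.003]
ft_force: [-0.8, -0.5, 7.1]
width: 49.5
```

```bash
python3 - <<'E'
from h import *
im=snap('wrist','w11');im=snap('scene','s11');cv2.imwrite('pics/s11c.png',cv2.resize(im['color'][80:230,130:330],None,fx=4,fy=4,interpolation=cv2.INTER_CUBIC))
E
python3 tilt.py w11 530
```

```text
140 28 [-0.  1.  2.]
160 4385 [ 68. 146. 200.]
180 2582 [ -0.  51. 185.]
200 4265 [ -0. 169. 252.]
220 6023 [ -0. 213. 254.]
240 1511 [ -1.   1. 260.]
260 1248 [-1.  0.  2.]
280 1317 [-1.  0.  2.]
300 1397 [-1.  0.  2.]
320 1477 [-1.  0.  2.]
340 1557 [-1.  0.  2.]
360 1662 [-1.  0.  2.]
380 1714 [-1.  0.  2.]
400 117 [-1.  0.  1.]
```

View pics/s11c.png

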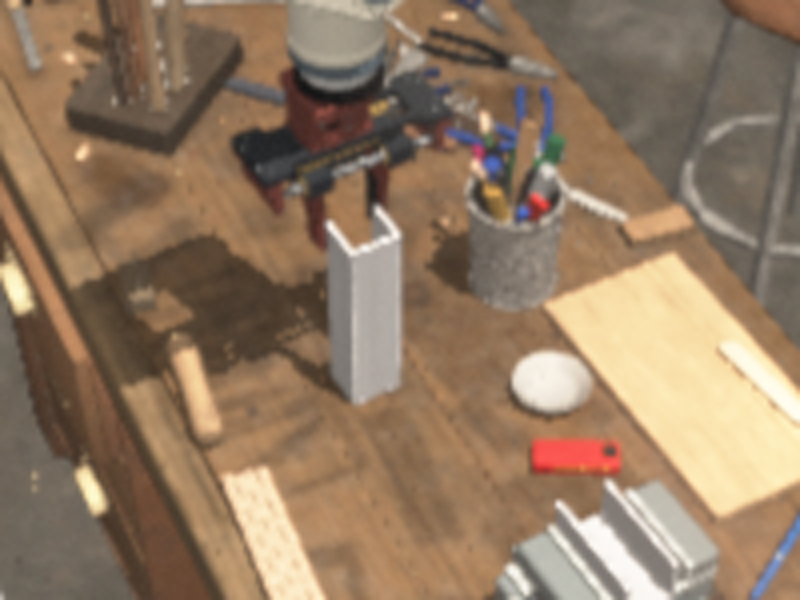

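View pics/w11.png

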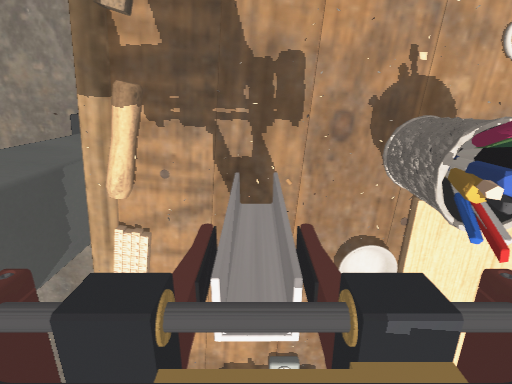

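```bash
cat > web.py <<'E'
import sys
from h import *
w=world(load(sys.argv[1]));o=telemetry.get_obs();x0,y0=o['ee_pos'][:2]
lo=float(sys.argv[2]) if len(sys.argv)>2 else 5
for z in range(10,200,15):
    s=w[(abs(w[...,2]-z)<4)&(abs(w[...,0]-x0-float(sys.argv[3] if len(sys.argv)>3 else 0))<12)&(abs(w[...,1]-y0)<230)]
    if len(s)>10:print(z,len(s),'y',np.percentile(s[:,1],[5,50,95]).round(1))
print(o['ee_pos'].round(1),o['ft_force'].round(1),o['t'])
E
python3 web.py w11
```

```text
10 53 y [171.1 172.3 173.4]
25 59 y [170.5 171.7 172.8]
40 64 y [169.7 171.1 172.2]
55 75 y [169.3 170.4 171.5]
70 92 y [168.4 169.6 170.7]
85 107 y [167.9 168.8 170.1]
100 119 y [167.2 168.4 169.4]
115 154 y [166.3 167.7 169. ]
130 176 y [165.8 167.1 168.2]
145 211 y [165.  166.3 167.5]
160 253 y [164.4 165.6 166.8]
175 46 y [164.1 165.3 166.4]
[528.7 210.5 253.2] [-0.6  0.1  6.7] 14.15
```

send_rows:
  rows:
    - [0, 0, 0, 0, 0.4]
    - [0, 0, 0, 0, 0.6]
    - [0, 0, 0, 0, 1]
    - [0, 0, 0, 0, 1]

```text
t: 14.55
ee_pos: [528.2, 209.3, 252.2]
orientation: [-2.122, -2.316, 0.001]
ft_force: [0.3, 0.5, 0.7]
width: 78.1
```

```bash
python3 - <<'E'
from h import *
im=snap('wrist','w12')
E
python3 web.py w12
```

```text
10 49 y [171.5 172.6 173.7]
25 55 y [171.2 172.3 173.1]
40 66 y [170.7 171.9 173. ]
55 72 y [170.5 171.6 172.7]
70 89 y [170.2 171.3 172.4]
85 104 y [169.9 171.  172.1]
100 118 y [169.5 170.5 171.8]
115 143 y [169.1 170.3 171.4]
130 167 y [168.9 170.  171.2]
145 195 y [168.7 169.8 171.1]
160 243 y [168.4 169.4 170.6]
175 291 y [167.9 169.  170.3]
[528.2 209.3 252.3] [-0.2  0.6  0.2] 14.6
```

View pics/w12.png

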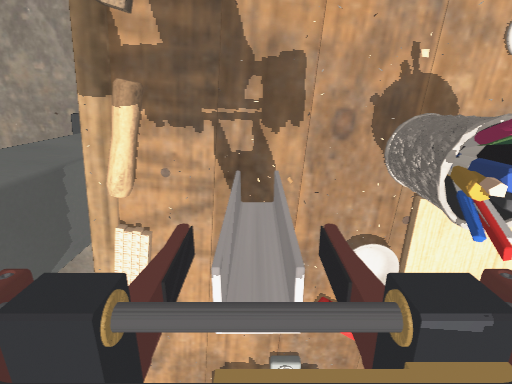

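send_rows:
  rows:
    - [-0.014, 0, 0, 0, 1]
    - [-0.015, 0, 0, 0, 1]
    - [0, 0, 0, 0, -1]
    - [0, 0, 0, 0, -1]
    - [0, 0, 0, 0, -1]

```text
t: 15.1
ee_pos: [530.9, 180.3, 252.6]
orientation: [2.123, 2.316, 0.0]
ft_force: [-0.4, -0.2, 0.6]
width: 67.6
```

send_rows:
  rows:
    - [0, 0, 0, 0, -1]
    - [0, 0, 0, 0, -1]
    - [0, 0, 0, 0, -1]

```text
t: 15.4
ee_pos: [530.8, 180.7, 252.5]
orientation: [2.122, 2.317, 0.0]
ft_force: [0.8, -0.3, -0.5]
width: 49.9
```

send_rows:
  rows:
    - [0.008, 0, 0, 0, -1]
    - [0.0085, 0, 0, 0, -1]
    - [0.008, 0, 0, 0, -1]
    - [0.0085, 0, 0, 0, -1]
    - [0, 0, 0, 0, -1]

```text
t: 15.9
ee_pos: [528.2, 214.4, 253.6]
orientation: [2.121, 2.317, 0.002]
ft_force: [-0.9, -0.7, 9.5]
width: 49.9
```

```bash
python3 - <<'E'
from h import *
im=snap('wrist','w13')
E
python3 web.py w13
```

```text
10 20 y [173.2 174.1 175. ]
25 34 y [175.5 176.6 178. ]
40 26 y [178.2 179.1 180.1]
55 38 y [180.9 182.  182.9]
70 49 y [183.1 184.2 185.8]
85 54 y [185.9 187.2 188.3]
100 55 y [188.8 189.8 191. ]
115 79 y [191.2 192.3 193.6]
130 89 y [193.9 195.  196. ]
145 115 y [196.4 197.8 198.9]
160 134 y [199.2 200.4 201.5]
175 174 y [201.7 202.9 204.3]
190 234 y [204.2 205.5 206.8]
[528.2 214.3 253.6] [-1.7 -0.8  8.4] 15.95
```

send_rows:
  rows:
    - [0.0165, 0, 0.001, 0, -1]
    - [0.0165, 0, 0.0025, 0, -1]
    - [0.016, 0, 0.004, 0, -1]
    - [0.016, 0, 0.005, 0, -1]
    - [0.015, 0, 0.0065, 0, -1]

```text
t: 16.45
ee_pos: [521.2, 294.5, 234.3]
orientation: [2.122, 2.316, 0.002]
ft_force: [-0.6, 0.9, 6.4]
width: 49.4
```

```bash
python3 - <<'E'
from h import *
im=snap('wrist','w14')
E
python3 web.py w14
```

```text
25 17 y [180.4 189.8 198.5]
40 11 y [189.4 196.7 201.9]
100 23 y [227.4 228.2 229.1]
145 21 y [257.4 257.9 258.8]
175 24 y [277.5 278.4 279.1]
190 465 y [285.2 287.7 289.7]
[520.8 296.2 233.4] [-0.9  4.1  7.5] 16.5
```

send_rows:
  rows:
    - [0.0145, 0, 0.008, 0, -1]
    - [0.014, 0, 0.009, 0, -1]
    - [0.013, 0, 0.0105, 0, -1]
    - [0.012, 0, 0.0115, 0, -1]
    - [0.011, 0, 0.0125, 0, -1]

```text
t: 17.0
ee_pos: [515.6, 359.4, 182.7]
orientation: [-2.122, -2.316, -0.005]
ft_force: [-1.4, 3.3, 5.0]
width: 50.1
```

send_rows:
  rows:
    - [0.01, 0, 0.0135, 0, -1]
    - [0.0085, 0, 0.014, 0, -1]
    - [0.0075, 0, 0.015, 0, -1]
    - [0.006, 0, 0.0155, 0, -1]
    - [0, 0, 0, 0, -1]

```text
t: 17.5
ee_pos: [511.6, 389.3, 121.3]
orientation: [-2.121, -2.317, 0.005]
ft_force: [-0.1, 0.0, -3.1]
width: 50.2
```

```bash
python3 - <<'E'
from h import *
im=snap('wrist','w15');im=snap('scene','s15');cv2.imwrite('pics/s15c.png',cv2.resize(im['color'][80:230,130:330],None,fx=4,fy=4,interpolation=cv2.INTER_CUBIC))
E
python3 web.py w15;python3 tilt.py s15 515
```

```text
70 1493 y [316.3 332.9 347.6]
85 599 y [386.6 392.  395.5]
130 63 y [416.7 417.7 418.8]
145 444 y [407.5 408.8 410.3]
[511.7 388.4 122.4] [ 0.   0.5 -3.9] 17.6
120 87 [-7. -1.  6.]
140 85 [-6. -1.  4.]
160 94 [-7. -1.  4.]
180 84 [-4. -0.  4.]
200 154 [-4.  5. 48.]
220 151 [-5. 15. 54.]
240 106 [-4. 48. 59.]
260 102 [-4. 52. 62.]
280 110 [-4. 56. 67.]
300 90 [-3. 61. 70.]
320 99 [-4. 62. 73.]
340 148 [ -2.  75. 254.]
360 467 [ 12. 167. 249.]
380 203 [ -1.  83. 224.]
400 59 [ -4.  80. 225.]
420 22 [ -5.   0. 204.]
440 15 [-6. -1.  4.]
460 18 [-5. -2.  3.]
480 33 [-6.  0.  5.]
500 21 [-8. -1.  2.]
520 9 [-2.  1.  4.]
580 66 [ 19. 125. 201.]
```

View pics/s15c.png

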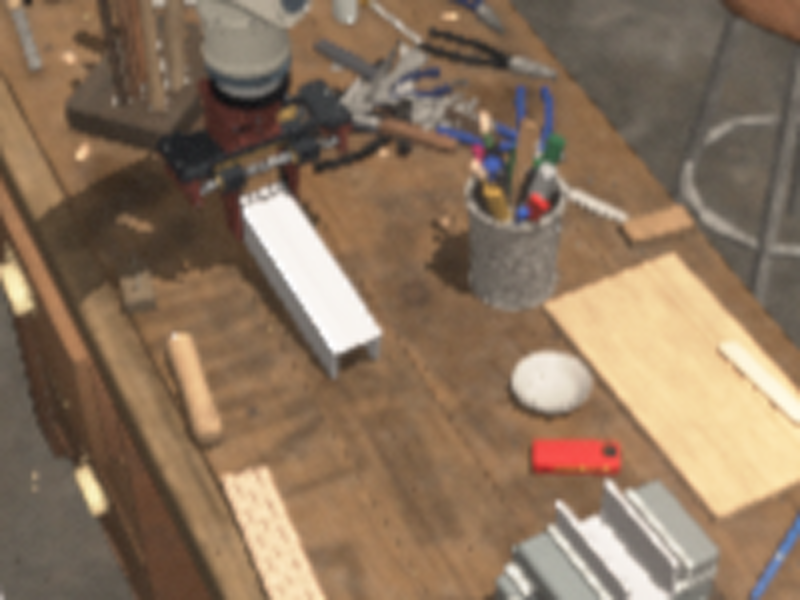

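send_rows:
  rows:
    - [0.004, 0, 0.012, 0, -1]
    - [0.002, 0, 0.01, 0, -1]
    - [0, 0, 0, 0, -1]

```text
t: 17.9
ee_pos: [511.7, 395.2, 100.6]
orientation: [-2.122, -2.316, 0.002]
ft_force: [0.4, 1.2, -2.6]
width: 49.8
```

send_rows:
  rows:
    - [0, 0, 0, 0, 1]
    - [0, 0, 0, 0, 1]
    - [0, 0, 0, 0, 1]
    - [0, 0, -0.05, 0, 1]
    - [-0.04, 0.003, -0.05, 0, 1]

```text
t: 18.4
ee_pos: [516.9, 366.3, 192.0]
orientation: [-2.119, -2.319, -0.001]
ft_force: [1.2, -0.5, 0.2]
width: 85.8
```

send_rows:
  rows:
    - [-0.04, 0.001, 0, 0, 1]
    - [0, 0, 0, 0, 1]

```text
t: 18.6
ee_pos: [522.1, 321.3, 192.6]
orientation: [2.125, 2.312, 0.001]
ft_force: [-0.5, -0.1, 0.5]
width: 87.8
```

```bash
cat > rect.py <<'E'
import sys
from h import *
t=sys.argv[1];lo,hi,x0,x1,y0,y1=map(float,sys.argv[2:8])
w=world(load(t)).reshape(-1,3);w=w[np.isfinite(w[:,0])]
s=w[(w[:,2]>lo)&(w[:,2]<hi)&(w[:,0]>x0)&(w[:,0]<x1)&(w[:,1]>y0)&(w[:,1]<y1)]
r=cv2.minAreaRect(s[:,:2].astype(np.float32));print(t,len(s),np.round(r[0],1),np.round(r[1],1),round(r[2],2),'z',np.percentile(s[:,2],[5,50,95]).round(1));print(cv2.boxPoints(r).round(1).tolist())
E
python3 - <<'E'
from h import *
im=snap('wrist','w16');im=snap('top','t16')
E
python3 rect.py w16 35 56 460 570 150 430; python3 rect.py t16 35 56 460 570 150 430; python3 plan.py 515 295 200 5 1
```

```text
w16 12020 [518.5 313.3] [ 50.1 184.2] 5.08 z [44.3 45.4 46.5]
[[485.3999938964844, 402.79998779296875], [501.70001220703125, 219.3000030517578], [551.5999755859375, 223.6999969482422], [535.2999877929688, 407.20001220703125]]
t16 663 [521.9 264.4] [ 50.6 121. ] 5.51 z [40.9 45.1 49. ]
[[491.0, 322.20001220703125], [502.6000061035156, 201.6999969482422], [552.9000244140625, 206.60000610351562], [541.2999877929688, 327.0]]
t 18.7 from [521.7 323.9 191.5] yaw 4.89 turn -0.002 q6 0.45 w 87.7 F [ 0.5 -0.2  0.4]
[-0.0282, -0.0092, -0.0085, -0.002]
```

View pics/w16.png

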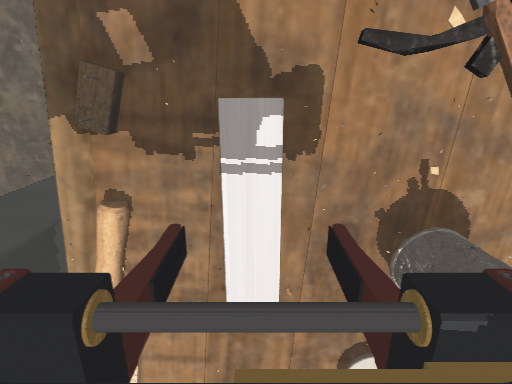

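View pics/t16.png

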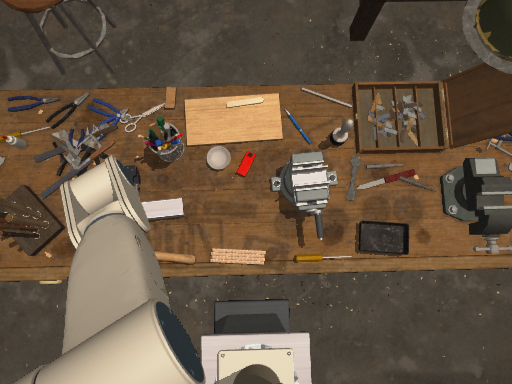

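send_rows:
  rows:
    - [-0.0195, -0.001, 0.04, 0.002, 1]
    - [0, 0, 0.03, 0, 1]
    - [0, 0, 0, 0, 1]
    - [0, 0, 0, 0, 1]

```text
t: 19.1
ee_pos: [522.0, 305.8, 120.6]
orientation: [-2.124, -2.314, 0.002]
ft_force: [0.0, -0.2, 1.1]
width: 87.8
```

send_rows:
  rows:
    - [-0.001, -0.003, 0.0155, 0, 1]
    - [0, 0, 0, 0, -1]
    - [0, 0, 0, 0, -1]
    - [0, 0, 0, 0, -1]
    - [0, 0, 0, 0, -1]

```text
t: 19.6
ee_pos: [519.9, 304.2, 106.5]
orientation: [2.124, 2.314, 0.003]
ft_force: [0.3, -0.0, 0.1]
width: 59.4
```

send_rows:
  rows:
    - [0, 0, 0, 0, -1]
    - [0, 0, 0, 0, -1]
    - [0, 0, 0, 0, -1]

```text
t: 19.9
ee_pos: [519.7, 304.0, 106.1]
orientation: [2.125, 2.314, 0.001]
ft_force: [-0.6, -0.3, 5.8]
width: 49.8
```

send_rows:
  rows:
    - [0, 0, -0.02, 0, -1]
    - [0, 0, -0.04, 0, -1]
    - [0, 0, -0.05, 0, -1]
    - [0, 0, -0.04, 0, -1]
    - [0, 0, 0, 0, -1]

```text
t: 20.4
ee_pos: [521.6, 305.0, 260.9]
orientation: [2.123, 2.312, 0.014]
ft_force: [0.9, 0.4, -2.6]
width: 49.7
```

```bash
python3 - <<'E'
from h import *
im=snap('wrist','w17');im=snap('top','t17')
E
o=1; python3 rect.py w17 180 215 440 600 290 430;python3 rect.py t17 170 215 440 600 150 270; python3 web.py w17 5 -10
# place target TCP: bed y +5 => 
python3 plan.py 601.3 -163 255 5 12
```

```text
w17 22912 [520.7 349.3] [118.6  69. ] 89.99 z [199.2 200.3 201.7]
[[486.20001220703125, 290.0], [555.0999755859375, 290.0], [555.2000122070312, 408.6000061035156], [486.20001220703125, 408.6000061035156]]
t17 517 [525.1 237.6] [50.6 66.3] 4.42 z [186.1 196.4 199.7]
[[497.29998779296875, 268.79998779296875], [502.3999938964844, 202.60000610351562], [552.9000244140625, 206.5], [547.7999877929688, 272.70001220703125]]
[519.  303.5 255.4] [-0.9 -0.1 -4.3] 20.5
t 20.5 from [519.  303.5 255.4] yaw 4.88 turn -0.0021 q6 0.42 w 49.7 F [-0.9 -0.1 -4.3]
[-0.0393, 0.0035, 0.0, -0.0002]
[-0.0393, 0.0035, 0.0, -0.0002]
[-0.0393, 0.0035, 0.0, -0.0002]
[-0.0393, 0.0035, 0.0, -0.0002]
[-0.0393, 0.0035, 0.0, -0.0002]
[-0.0393, 0.0035, 0.0, -0.0002]
[-0.0393, 0.0035, 0.0, -0.0002]
[-0.0393, 0.0035, 0.0, -0.0002]
[-0.0393, 0.0035, 0.0, -0.0002]
[-0.0393, 0.0035, 0.0, -0.0002]
[-0.0393, 0.0035, 0.0, -0.0002]
[-0.0393, 0.0034, 0.0, -0.0002]
```

View pics/w17.png

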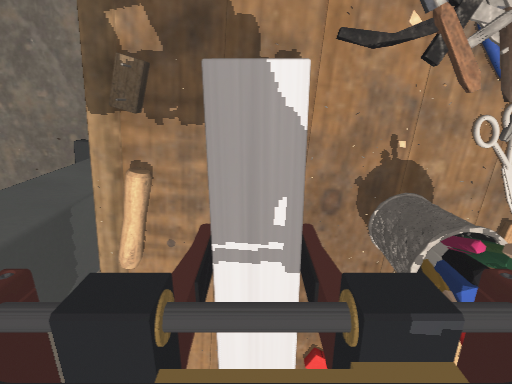

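send_rows:
  rows:
    - [-0.02, 0.002, -0.01, 0, -1]
    - [-0.035, 0.003, 0, 0, -1]
    - [-0.042, 0.0035, 0, 0, -1]
    - [-0.042, 0.004, 0, 0, -1]
    - [-0.042, 0.004, 0, 0, -1]

```text
t: 21.0
ee_pos: [549.7, 123.0, 262.4]
orientation: [-2.122, -2.312, 0.007]
ft_force: [1.2, -0.1, -3.1]
width: 49.9
```

send_rows:
  rows:
    - [-0.042, 0.004, 0, 0, -1]
    - [-0.042, 0.004, 0, 0, -1]
    - [-0.042, 0.004, 0, 0, -1]
    - [-0.042, 0.004, 0, 0, -1]
    - [-0.042, 0.0035, 0, 0, -1]

```text
t: 21.5
ee_pos: [587.1, -84.3, 262.3]
orientation: [-2.122, -2.31, 0.005]
ft_force: [0.6, 0.4, -3.6]
width: 50.0
```

send_rows:
  rows:
    - [-0.04, 0.0035, 0, 0, -1]
    - [-0.025, 0.002, 0, 0, -1]
    - [-0.013, 0.001, 0, 0, -1]
    - [0, 0, 0, 0, -1]
    - [0, 0, 0, 0, -1]

```text
t: 22.0
ee_pos: [600.8, -158.9, 264.0]
orientation: [-2.123, -2.312, 0.001]
ft_force: [-0.4, 0.3, -3.3]
width: 49.6
```

```bash
python3 - <<'E'
from h import *
im=snap('wrist','w18');im=snap('top','t18')
w=world(load('w18'));a=np.radians(4.9);vy=np.array([np.cos(a),np.sin(a)]);vx=np.array([np.sin(a),-np.cos(a)])
d=w[...,:2]-np.array([592.3,-164.]);X=d@vx;Y=d@vy
m=(w[...,2]>185)&(w[...,2]<225)&(X<-45)&(X>-120)&(abs(Y)<70)
s=w[m];print('held z',np.percentile(s[:,2],[5,50,95]),'rel short x min',np.percentile(X[m],1))
for x0 in(-92,-75,-60,-50):
    k=m&(abs(X-x0)<3);print(x0,np.percentile(Y[k],[2,98]).round(1))
k=(w[...,2]>114)&(w[...,2]<126)&(abs(X)<48)
print('jaw y',np.percentile(Y[k&(Y>0)],[2,98]),np.percentile(Y[k&(Y<0)],[2,98]))
E
python3 plan.py 601.3 -163 255 5 1
```

```text
held z [202.22275718 203.31287474 204.37032845] rel short x min -105.7775170431192
-92 [-15.6  32. ]
-75 [-15.6  32.1]
-60 [-15.5  32. ]
-50 [-15.5  32. ]
jaw y [47.76451244 71.79985112] [-166.81815671  -32.14298371]
t 22.1 from [ 601.2 -158.4  264.8] yaw 4.95 turn -0.0008 q6 -0.36 w 49.9 F [-0.8 -0.1 -3.3]
[-0.0046, -0.0003, 0.0098, -0.0008]
```

View pics/w18.png

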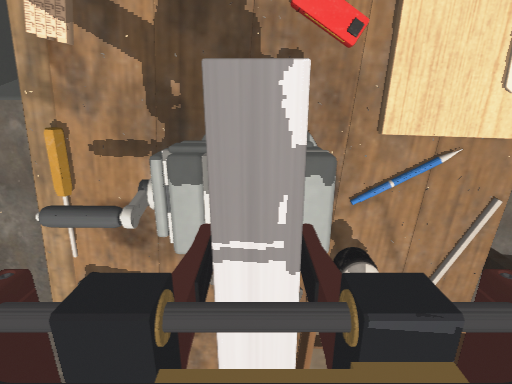

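send_rows:
  rows:
    - [-0.005, 0.001, 0.015, 0, -1]
    - [0, 0, 0.015, 0, -1]
    - [0, 0, 0.012, 0, -1]
    - [0, 0, 0, 0, -1]
    - [0, 0, 0, 0, -1]

```text
t: 22.6
ee_pos: [602.7, -164.5, 222.3]
orientation: [-2.124, -2.313, 0.001]
ft_force: [-0.6, 0.7, -4.6]
width: 50.0
```

```bash
cat > rel.py <<'E'
import sys
from h import *
w=world(load(sys.argv[1]));a=np.radians(4.9);vy=np.array([np.cos(a),np.sin(a)]);vx=np.array([np.sin(a),-np.cos(a)])
lo,hi=map(float,sys.argv[2:4])
d=w[...,:2]-np.array([592.3,-164.]);X=d@vx;Y=d@vy
m=(w[...,2]>lo)&(w[...,2]<hi)&(X<-45)&(X>-125)&(abs(Y)<70)
s=w[m];print('held z',np.percentile(s[:,2],[5,50,95]),'rel short x min',np.percentile(X[m],1))
for x0 in(-92,-75,-60,-50):
    k=m&(abs(X-x0)<3);print(x0,np.percentile(Y[k],[2,98]).round(1), np.median(w[...,2][k]).round(1))
E
python3 - <<'E'
from h import *
im=snap('wrist','w19')
E
python3 rel.py w19 145 185
python3 plan.py 601.3 -163 255 5 1
```

```text
held z [160.44823043 161.55514878 162.61775961] rel short x min -100.02139802156637
-92 [-14.1  33.3] 161.6
-75 [-14.1  33.4] 161.6
-60 [-14.2  33.5] 161.6
-50 [-14.2  33.5] 161.6
t 22.65 from [ 602.7 -164.6  222.6] yaw 4.89 turn -0.0019 q6 -0.37 w 49.8 F [ 0.9  0.3 -4. ]
[0.0017, -0.0013, -0.0324, -0.0019]
```

send_rows:
  rows:
    - [0, -0.0008, 0.006, 0, -1]
    - [0, 0, 0.006, 0, -1]
    - [0, 0, 0.003, 0, -1]
    - [0, 0, 0, 0, -1]
    - [0, 0, 0, 0, -1]

```text
t: 23.15
ee_pos: [602.9, -165.0, 208.9]
orientation: [2.124, 2.312, 0.002]
ft_force: [2.7, -0.2, -0.8]
width: 49.7
```

send_rows:
  rows:
    - [0, 0, 0.001, 0, -1]
    - [0, 0, 0, 0, -1]

```text
t: 23.35
ee_pos: [602.6, -164.9, 207.1]
orientation: [2.125, 2.314, 0.0]
ft_force: [3.1, 0.3, 0.3]
width: 49.4
```

send_rows:
  rows:
    - [0, 0, 0, 0, 0.3]
    - [0, 0, 0, 0, 0.5]
    - [0, 0, 0, 0, 1]
    - [0, 0, 0, 0, 1]

```text
t: 23.75
ee_pos: [610.9, -164.4, 209.3]
orientation: [2.116, 2.299, 0.023]
ft_force: [39.1, 9.8, -15.8]
width: 77.3
```

send_rows:
  rows:
    - [0, 0, -0.02, 0, 1]
    - [0, 0, -0.05, 0, 1]
    - [0, 0, -0.05, 0, 1]
    - [0, 0, 0, 0, 1]

```text
t: 24.15
ee_pos: [604.6, -165.6, 334.2]
orientation: [2.119, 2.307, 0.007]
ft_force: [1.0, 0.3, 0.4]
width: 87.7
```

```bash
python3 - <<'E'
from h import *
im=snap('wrist','w20');im=snap('scene','s20');cv2.imwrite('pics/s20c.png',cv2.resize(im['color'][180:280,210:350],None,fx=5,fy=5,interpolation=cv2.INTER_CUBIC))
E
python3 rel.py w20 135 165; python3 rect.py w20 135 165 500 700 -300 -40
python3 plan.py 601.3 -163 255 5 1
```

```text
held z [145.04917939 146.29068927 147.47447973] rel short x min -99.16012468657237
-92 [-9.8 37.6] 146.3
-75 [-9.4 38. ] 146.3
-60 [-9.8 37.6] 146.3
-50 [-16.1  37. ] 146.3
w20 10766 [ 601.8 -162.9] [ 57.9 199.5] 4.56 z [144.2 146.3 147.5]
[[565.0999755859375, -65.69999694824219], [580.9000244140625, -264.70001220703125], [638.5999755859375, -260.1000061035156], [622.7000122070312, -61.099998474121094]]
t 24.25 from [ 602.1 -164.9  328.2] yaw 4.88 turn -0.0021 q6 -0.37 w 87.5 F [ 0.2  0.1 -0.4]
[0.002, -0.0006, 0.0732, -0.0021]
```

View pics/s20c.png

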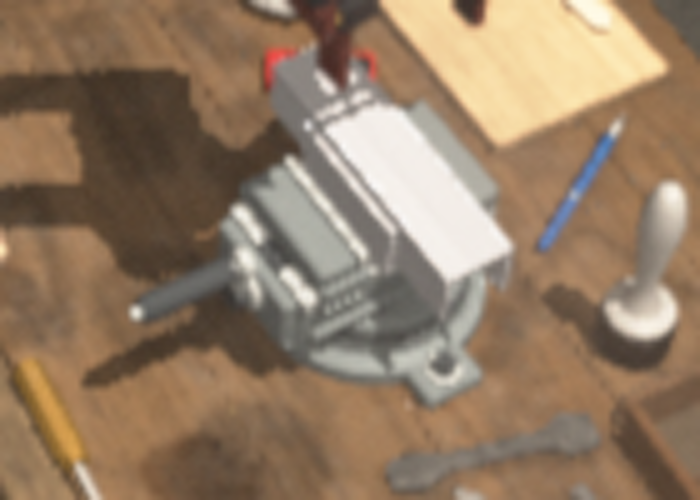

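View pics/w20.png

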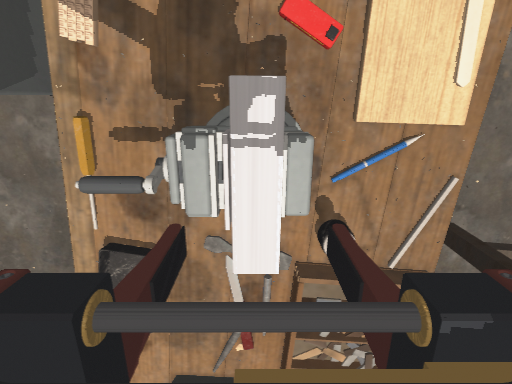

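```bash
python3 - <<'E'
from h import *
w=world(load('w20'));a=np.radians(4.9);vy=np.array([np.cos(a),np.sin(a)]);vx=np.array([np.sin(a),-np.cos(a)])
d=w[...,:2]-np.array([592.3,-164.]);X=d@vx;Y=d@vy
for lo,hi,n in((136,144,'short'),(143.5,150,'long'),(115,126,'jaws')):
  for x0 in (-80,-45,-30,-10,10,30,45,60):
    k=(w[...,2]>lo)&(w[...,2]<hi)&(abs(X-x0)<3)&(abs(Y)<90)
    if k.sum()>3:
        y=np.sort(Y[k]);g=np.where(np.diff(y)>3)[0];seg=np.split(y,g+1);print(n,x0,[(round(q[0],1),round(q[-1],1)) for q in seg if len(q)>2])
  k=(w[...,2]>lo)&(w[...,2]<hi)&(Y<-14)&(Y>-40); print(n,'X range',np.percentile(X[k],[1,99]) if k.sum() else '')
E
```

```text
short -45 [(np.float64(-19.1), np.float64(-14.2))]
short -30 [(np.float64(-18.6), np.float64(-14.0))]
short -10 [(np.float64(-18.5), np.float64(-14.2))]
short 10 [(np.float64(-19.1), np.float64(-14.1))]
short 30 [(np.float64(-18.7), np.float64(-14.4))]
short 45 [(np.float64(-19.2), np.float64(-14.9))]
short X range [-48.74416046  48.06810704]
long -80 [(np.float64(-10.2), np.float64(39.0))]
long -45 [(np.float64(-11.3), np.float64(38.1))]
long -30 [(np.float64(-10.6), np.float64(38.7))]
long -10 [(np.float64(-11.1), np.float64(38.2))]
long 10 [(np.float64(-11.6), np.float64(37.7))]
long 30 [(np.float64(-11.3), np.float64(38.1))]
long 45 [(np.float64(-11.6), np.float64(37.6))]
long 60 [(np.float64(-11.9), np.float64(38.0))]
long X range 
jaws -45 [(np.float64(-63.1), np.float64(-29.3)), (np.float64(-14.1), np.float64(-14.0)), (np.float64(41.4), np.float64(71.6))]
jaws -30 [(np.float64(-64.4), np.float64(-29.4)), (np.float64(-14.2), np.float64(-14.0)), (np.float64(41.8), np.float64(72.7))]
jaws -10 [(np.float64(-65.5), np.float64(-29.5)), (np.float64(-14.2), np.float64(-14.1)), (np.float64(41.3), np.float64(73.0))]
jaws 10 [(np.float64(-65.6), np.float64(-29.6)), (np.float64(-14.3), np.float64(-14.2)), (np.float64(40.7), np.float64(72.9))]
jaws 30 [(np.float64(-64.9), np.float64(-29.5)), (np.float64(-14.4), np.float64(-14.3)), (np.float64(41.4), np.float64(71.4))]
jaws 45 [(np.float64(-60.8), np.float64(-39.0)), (np.float64(-35.1), np.float64(-29.8)), (np.float64(-14.5), np.float64(-14.4)), (np.float64(40.7), np.float64(44.1)), (np.float64(47.6), np.float64(67.7))]
jaws X range [-45.78015956  42.66752654]
```

```bash
python3 - <<'E'
from h import *
for t in('w2','w3','w20'):
  w=world(load(t));a=np.radians(4.9);vy=np.array([np.cos(a),np.sin(a)]);vx=np.array([np.sin(a),-np.cos(a)])
  d=w[...,:2]-np.array([600.8,-163.3]);X=d@vx;Y=d@vy
  for y0 in(-180,-170,-160,-150,-140,-130):
    k=(w[...,2]>100)&(w[...,2]<132)&(abs(Y-y0)<4)&(abs(X)<40)
    if k.sum()>5: print(t,y0,'X',np.percentile(X[k],[2,98]).round(1),'mid',np.percentile(X[k],[2,98]).mean().round(1),'ztop',np.percentile(w[...,2][k],95).round(1))
  k=(w[...,2]>100)&(w[...,2]<132)&(Y<-90)&(abs(X)<40);print('ymin',np.percentile(Y[k],1))
E
python3 plan.py 436.5 -184 260 5 1
```

```text
w2 -180 X [-1.8 13.2] mid 5.7 ztop 126.7
w2 -170 X [-2.1 14.2] mid 6.0 ztop 127.5
w2 -160 X [-2.1 14.2] mid 6.0 ztop 127.5
w2 -150 X [-2.1 14.2] mid 6.1 ztop 127.4
w2 -140 X [-1.9 14.1] mid 6.1 ztop 127.3
w2 -130 X [-2.  14.1] mid 6.1 ztop 127.6
ymin -184.21964025557907
w3 -180 X [-1.6 13.9] mid 6.1 ztop 126.7
w3 -170 X [-2.1 14.1] mid 6.0 ztop 127.5
w3 -160 X [-1.9 13.9] mid 6.0 ztop 127.4
w3 -150 X [-1.9 16.2] mid 7.2 ztop 127.6
w3 -140 X [-1.9 16. ] mid 7.0 ztop 127.4
w3 -130 X [-1.8 16. ] mid 7.1 ztop 127.5
ymin -184.42875257722636
w20 -180 X [-1.6 14.2] mid 6.3 ztop 126.9
w20 -170 X [-2.  15.9] mid 6.9 ztop 127.8
w20 -160 X [-1.9 15.8] mid 7.0 ztop 127.7
w20 -150 X [-1.9 15.8] mid 7.0 ztop 127.6
w20 -140 X [-1.9 15.8] mid 7.0 ztop 127.6
w20 -130 X [-1.7 16. ] mid 7.1 ztop 127.4
ymin -184.33482648827058
t 24.25 from [ 602.1 -164.9  328.2] yaw 4.88 turn -0.0021 q6 -0.37 w 87.5 F [ 0.2  0.1 -0.4]
[-0.0049, -0.1666, 0.0682, -0.0021]
```

```bash
python3 plan.py 434 -184.6 250 -85.1 12
```

```text
t 24.25 from [ 602.1 -164.9  328.2] yaw 4.88 turn 1.5704 q6 -0.37 w 87.5 F [ 0.2  0.1 -0.4]
[-0.0004, -0.0141, 0.0065, 0.1309]
[-0.0023, -0.0139, 0.0065, 0.1309]
[-0.0041, -0.0135, 0.0065, 0.1309]
[-0.0058, -0.0129, 0.0065, 0.1309]
[-0.0074, -0.012, 0.0065, 0.1309]
[-0.0089, -0.0109, 0.0065, 0.1309]
[-0.0103, -0.0097, 0.0065, 0.1309]
[-0.0114, -0.0082, 0.0065, 0.1309]
[-0.0124, -0.0067, 0.0065, 0.1309]
[-0.0132, -0.005, 0.0065, 0.1309]
[-0.0137, -0.0032, 0.0065, 0.1309]
[-0.014, -0.0014, 0.0065, 0.1309]
```

send_rows:
  rows:
    - [-0.0004, -0.0141, 0.0065, 0.1309, 1]
    - [-0.0023, -0.0139, 0.0065, 0.1309, 1]
    - [-0.0041, -0.0135, 0.0065, 0.1309, 1]
    - [-0.0058, -0.0129, 0.0065, 0.1309, 1]
    - [-0.0074, -0.012, 0.0065, 0.1309, 1]

```text
t: 24.75
ee_pos: [530.1, -172.6, 292.1]
orientation: [-2.757, -1.499, 0.006]
ft_force: [0.6, -0.2, -0.5]
width: 87.9
```

send_rows:
  rows:
    - [-0.0089, -0.0109, 0.0065, 0.1309, 1]
    - [-0.0103, -0.0097, 0.0065, 0.1309, 1]
    - [-0.0114, -0.0082, 0.0065, 0.1309, 1]
    - [-0.0124, -0.0067, 0.0065, 0.1309, 1]
    - [-0.0132, -0.005, 0.0065, 0.1309, 1]

```text
t: 25.25
ee_pos: [460.0, -180.6, 260.0]
orientation: [-3.093, -0.534, 0.007]
ft_force: [0.3, -0.5, 0.0]
width: 87.6
```

send_rows:
  rows:
    - [-0.0137, -0.0032, 0.0065, 0.1309, 1]
    - [-0.014, -0.0014, 0.0065, 0.1309, 1]
    - [0, 0, 0, 0, 1]
    - [0, 0, 0, 0, 1]

```text
t: 25.65
ee_pos: [433.6, -184.2, 248.4]
orientation: [-3.137, -0.138, 0.004]
ft_force: [0.9, -0.3, 0.5]
width: 87.8
```

```bash
python3 plan.py 434 -184.6 180 -85.1 3; python3 - <<'E'
from h import *
im=snap('wrist','w21')
E
```

```text
t 25.65 from [ 433.6 -184.2  248.4] yaw -84.95 turn 0.0026 q6 1.06 w 87.8 F [ 0.9 -0.3  0.5]
[0.0001, 0.0001, 0.0228, 0.0009]
[0.0001, 0.0001, 0.0228, 0.0009]
[0.0001, 0.0001, 0.0228, 0.0009]
```

View pics/w21.png

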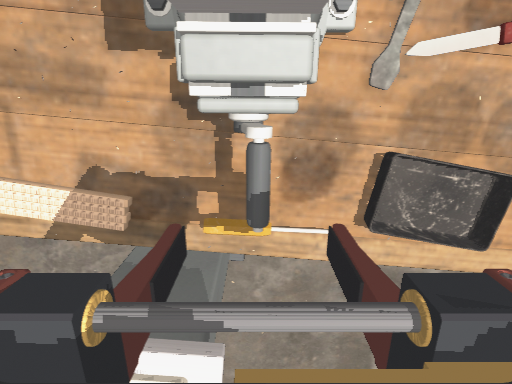

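send_rows:
  rows:
    - [0, 0, 0.03, 0, 1]
    - [0, 0, 0.025, 0, 0.3]
    - [0, 0, 0.0145, 0, -1]
    - [0, 0, 0, 0, -1]
    - [0, 0, 0, 0, -1]

```text
t: 26.2
ee_pos: [434.8, -184.4, 180.1]
orientation: [-3.139, -0.136, 0.0]
ft_force: [0.6, 0.1, 0.2]
width: 59.1
```

send_rows:
  rows:
    - [0, 0, 0, 0, -1]
    - [0, 0, 0, 0, -1]
    - [0, 0, 0, 0, -1]
    - [0, 0, 0, 0, -1]

```text
t: 26.6
ee_pos: [434.4, -184.5, 180.5]
orientation: [3.138, 0.134, 0.001]
ft_force: [0.3, -0.7, -0.7]
width: 27.0
```

send_rows:
  rows:
    - [0, 0, 0, 0, -1]
    - [0, 0, 0, 0, -1]
    - [0, 0, 0, 0, -1]

```text
t: 26.9
ee_pos: [434.3, -184.6, 180.1]
orientation: [3.138, 0.134, 0.0]
ft_force: [-0.9, -1.1, 1.5]
width: 18.5
```

```bash
python3 - <<'E'
import numpy as np
th=0.167; r=42
a=th
for i in range(34):
    b=a+0.32
    dx=r*(np.sin(b)-np.sin(a));dz=r*(np.cos(b)-np.cos(a))
    print(i,round(b,2),[0,round(dx/1000,4),round(-dz/1000,4)]);a=b
E
```

```text
0 0.49 [0, np.float64(0.0127), np.float64(0.0043)]
1 0.81 [0, np.float64(0.0107), np.float64(0.0081)]
2 1.13 [0, np.float64(0.0076), np.float64(0.011)]
3 1.45 [0, np.float64(0.0037), np.float64(0.0128)]
4 1.77 [0, np.float64(-0.0005), np.float64(0.0134)]
5 2.09 [0, np.float64(-0.0047), np.float64(0.0125)]
6 2.41 [0, np.float64(-0.0084), np.float64(0.0104)]
7 2.73 [0, np.float64(-0.0112), np.float64(0.0073)]
8 3.05 [0, np.float64(-0.013), np.float64(0.0034)]
9 3.37 [0, np.float64(-0.0134), np.float64(-0.0009)]
10 3.69 [0, np.float64(-0.0124), np.float64(-0.005)]
11 4.01 [0, np.float64(-0.0102), np.float64(-0.0087)]
12 4.33 [0, np.float64(-0.0069), np.float64(-0.0114)]
13 4.65 [0, np.float64(-0.003), np.float64(-0.013)]
14 4.97 [0, np.float64(0.0013), np.float64(-0.0133)]
15 5.29 [0, np.float64(0.0054), np.float64(-0.0122)]
16 5.61 [0, np.float64(0.009), np.float64(-0.0099)]
17 5.93 [0, np.float64(0.0116), np.float64(-0.0066)]
18 6.25 [0, np.float64(0.0131), np.float64(-0.0026)]
19 6.57 [0, np.float64(0.0133), np.float64(0.0017)]
20 6.89 [0, np.float64(0.0121), np.float64(0.0057)]
21 7.21 [0, np.float64(0.0097), np.float64(0.0093)]
22 7.53 [0, np.float64(0.0063), np.float64(0.0118)]
23 7.85 [0, np.float64(0.0022), np.float64(0.0132)]
24 8.17 [0, np.float64(-0.002), np.float64(0.0132)]
25 8.49 [0, np.float64(-0.0061), np.float64(0.0119)]
26 8.81 [0, np.float64(-0.0095), np.float64(0.0094)]
27 9.13 [0, np.float64(-0.012), np.float64(0.0059)]
28 9.45 [0, np.float64(-0.0133), np.float64(0.0018)]
29 9.77 [0, np.float64(-0.0132), np.float64(-0.0024)]
30 10.09 [0, np.float64(-0.0117), np.float64(-0.0064)]
31 10.41 [0, np.float64(-0.0091), np.float64(-0.0098)]
32 10.73 [0, np.float64(-0.0056), np.float64(-0.0122)]
33 11.05 [0, np.float64(-0.0015), np.float64(-0.0133)]
```

send_rows:
  rows:
    - [0, 0.0127, 0.0043, 0, -1]
    - [0, 0.0107, 0.0081, 0, -1]
    - [0, 0.0076, 0.011, 0, -1]
    - [0, 0.0037, 0.0128, 0, -1]
    - [0, -0.0005, 0.0134, 0, -1]

```text
t: 27.4
ee_pos: [437.1, -218.2, 129.3]
orientation: [-3.137, -0.131, 0.001]
ft_force: [4.0, 15.3, 6.8]
width: 18.5
```

```bash
cat > crank.py <<'E'
from h import *
o=telemetry.get_obs();p=o['ee_pos'];a=np.radians(4.9);vy=np.array([np.cos(a),np.sin(a)]);vx=np.array([np.sin(a),-np.cos(a)])
d=p[:2]-[600.8,-163.3];X=d@vx;Z=p[2]-137
print('t',o['t'],'X',X.round(1),'Y',(d@vy).round(1),'Z',Z.round(1),'r',np.hypot(X,Z).round(1),'th',np.arctan2(X,Z).round(2),'F vx,vy,z',(o['ft_force'][:2]@vx).round(1),(o['ft_force'][:2]@vy).round(1),o['ft_force'][2].round(1),'w',o['width'].round(1) if hasattr(o['width'],'round') else o['width'])
E
python3 crank.py
```

```text
t 27.4 X 40.7 Y -167.8 Z -7.7 r 41.5 th 1.76 F vx,vy,z -14.9 5.3 6.8 w 18.53032570262597
```

send_rows:
  rows:
    - [0, -0.0047, 0.0125, 0, -1]
    - [0, -0.0084, 0.0104, 0, -1]
    - [0, -0.0112, 0.0073, 0, -1]
    - [0, -0.013, 0.0034, 0, -1]
    - [0, -0.0134, -0.0009, 0, -1]

```text
t: 27.9
ee_pos: [433.2, -168.6, 97.2]
orientation: [3.138, 0.133, 0.001]
ft_force: [-1.8, -6.5, 6.8]
width: 18.0
```

```bash
python3 crank.py
```

```text
t 27.9 X -9.1 Y -167.5 Z -39.8 r 40.8 th -2.92 F vx,vy,z 6.3 -2.4 6.8 w 18.01536393208864
```

send_rows:
  rows:
    - [0, -0.0124, -0.005, 0, -1]
    - [0, -0.0102, -0.0087, 0, -1]
    - [0, -0.0069, -0.0114, 0, -1]
    - [0, -0.003, -0.013, 0, -1]
    - [0, 0.0013, -0.0133, 0, -1]

```text
t: 28.4
ee_pos: [430.3, -136.1, 149.8]
orientation: [-3.138, -0.134, -0.0]
ft_force: [3.8, 2.0, -5.2]
width: 18.1
```

send_rows:
  rows:
    - [0, 0.0054, -0.0122, 0, -1]
    - [0, 0.009, -0.0099, 0, -1]
    - [0, 0.0116, -0.0066, 0, -1]
    - [0, 0.0131, -0.0026, 0, -1]
    - [0, 0.0133, 0.0017, 0, -1]

```text
t: 28.9
ee_pos: [434.6, -189.5, 179.4]
orientation: [-3.138, -0.134, -0.001]
ft_force: [4.3, 6.4, -5.0]
width: 18.4
```

```bash
python3 crank.py
```

```text
t 28.9 X 11.9 Y -167.8 Z 42.4 r 44.0 th 0.27 F vx,vy,z -6.0 4.9 -5.0 w 18.40713500933826
```

send_rows:
  rows:
    - [0, 0.0121, 0.0057, 0, -1]
    - [0, 0.0097, 0.0093, 0, -1]
    - [0, 0.0063, 0.0118, 0, -1]
    - [0, 0.0022, 0.0132, 0, -1]
    - [0, -0.002, 0.0132, 0, -1]

```text
t: 29.4
ee_pos: [437.0, -217.1, 125.2]
orientation: [-3.137, -0.132, 0.0]
ft_force: [4.7, 15.7, 8.9]
width: 18.0
```

```bash
python3 crank.py; python3 - <<'E'
from h import *
im=snap('top','t22');cv2.imwrite('pics/t22c.png',cv2.resize(im['color'][130:250,240:380],None,fx=5,fy=5,interpolation=cv2.INTER_CUBIC))
E
python3 rect.py t22 137 160 540 660 -300 -30
```

```text
t 29.4 X 39.6 Y -167.8 Z -11.8 r 41.3 th 1.86 F vx,vy,z -15.2 6.0 8.9 w 18.046034066886786
t22 1381 [ 603.1 -164.4] [ 57.6 199.8] 4.98 z [141.1 146.1 149.9]
[[565.7000122070312, -67.4000015258789], [583.0999755859375, -266.3999938964844], [640.5, -261.3999938964844], [623.2000122070312, -62.400001525878906]]
```

View pics/t22c.png

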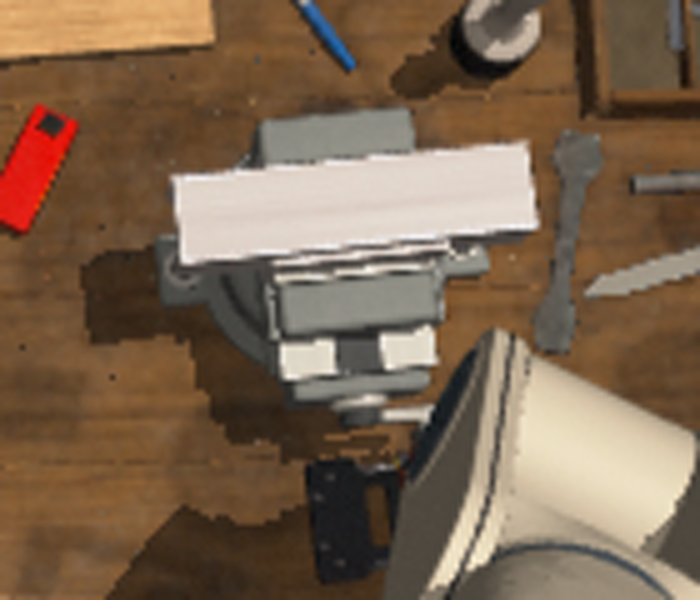

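send_rows:
  rows:
    - [0, -0.0061, 0.0119, 0, -1]
    - [0, -0.0095, 0.0094, 0, -1]
    - [0, -0.012, 0.0059, 0, -1]
    - [0, 0, 0, 0, -1]

```text
t: 29.85
ee_pos: [435.0, -190.6, 98.8]
orientation: [3.137, 0.136, 0.001]
ft_force: [-3.5, -6.7, 12.1]
width: 18.2
```

```bash
python3 crank.py; python3 - <<'E'
from h import *
im=snap('top','t23')
E
python3 rect.py t23 137 160 540 660 -300 -30
```

```text
t 29.85 X 13.1 Y -167.5 Z -38.2 r 40.3 th 2.81 F vx,vy,z 6.4 -4.0 12.1 w 18.194374827211757
t23 1367 [ 603.6 -164.1] [ 56.2 199.6] 4.82 z [141.7 146.1 149.9]
[[567.2000122070312, -67.0], [584.0, -265.8999938964844], [640.0, -261.20001220703125], [623.2000122070312, -62.29999923706055]]
```

send_rows:
  rows:
    - [0, -0.0065, 0.002, 0, -1]
    - [0, -0.0068, -0.0002, 0, -1]
    - [0, 0, 0, 0, -1]

```text
t: 30.2
ee_pos: [434.0, -179.6, 97.1]
orientation: [3.135, 0.135, 0.003]
ft_force: [-6.0, -21.3, 0.6]
width: 18.1
```

```bash
python3 crank.py
```

```text
t 30.2 X 2.0 Y -167.6 Z -39.9 r 39.9 th 3.09 F vx,vy,z 20.7 -7.8 0.6 w 18.119803798818527
```

send_rows:
  rows:
    - [0, -0.0067, -0.0006, 0, -1]
    - [0, -0.0065, -0.0017, 0, -1]
    - [0, 0, 0, 0, -1]

```text
t: 30.5
ee_pos: [432.8, -167.5, 98.8]
orientation: [3.133, 0.135, 0.003]
ft_force: [-6.3, -33.3, -13.2]
width: 18.1
```

```bash
python3 crank.py
```

```text
t 30.5 X -10.2 Y -167.7 Z -38.2 r 39.5 th -2.88 F vx,vy,z 32.6 -9.1 -13.2 w 18.058441966956668
```

send_rows:
  rows:
    - [0, -0.005, -0.002, 0, -1]
    - [0, -0.0045, -0.0025, 0, -1]
    - [0, 0, 0, 0, -1]

```text
t: 30.8
ee_pos: [432.4, -159.2, 103.6]
orientation: [3.132, 0.136, 0.004]
ft_force: [-9.5, -43.6, -8.8]
width: 18.3
```

```bash
python3 crank.py; python3 - <<'E'
from h import *
im=snap('top','t24');cv2.imwrite('pics/t24c.png',cv2.resize(im['color'][130:250,240:380],None,fx=5,fy=5,interpolation=cv2.INTER_CUBIC))
E
python3 rect.py t24 137 160 540 660 -300 -30
```

```text
t 30.8 X -18.5 Y -167.5 Z -33.4 r 38.2 th -2.64 F vx,vy,z 42.6 -13.2 -8.8 w 18.326330898973048
t24 1369 [ 603.8 -163.9] [ 55.2 200. ] 4.62 z [141.6 146.2 149.9]
[[568.2000122070312, -66.5], [584.2999877929688, -265.79998779296875], [639.2999877929688, -261.3999938964844], [623.2000122070312, -62.0]]
```

View pics/t24c.png

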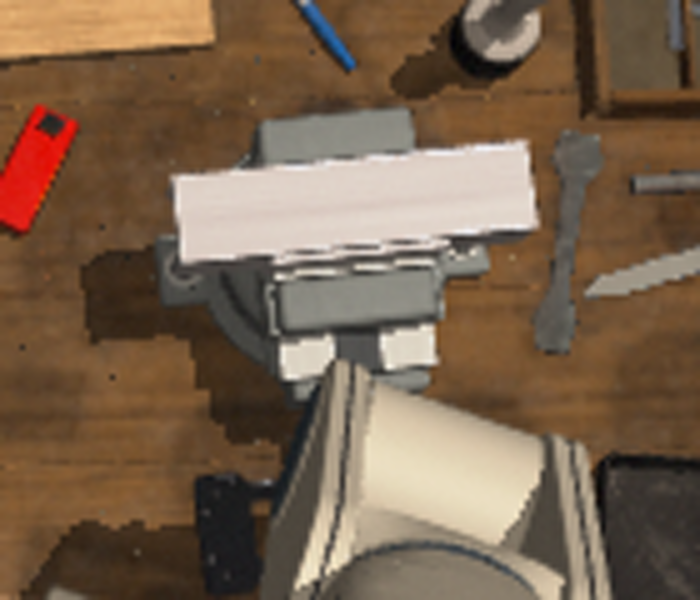

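send_rows:
  rows:
    - [0, -0.001, -0.001, 0, -1]
    - [0, 0.003, 0, 0, -0.4]
    - [0, 0.001, 0, 0, 0.2]
    - [0, 0, 0, 0, 1]
    - [0, 0, 0, 0, 1]

```text
t: 31.35
ee_pos: [432.5, -161.0, 104.9]
orientation: [3.134, 0.134, 0.004]
ft_force: [-5.9, -24.7, -0.2]
width: 47.2
```

send_rows:
  rows:
    - [0, 0, 0, 0, 1]
    - [0, 0, 0, 0, 1]
    - [0, 0, 0, 0, 1]
    - [0, 0, 0, 0, 1]

```text
t: 31.75
ee_pos: [432.3, -159.4, 104.7]
orientation: [3.136, 0.133, 0.002]
ft_force: [-2.6, -11.3, -0.2]
width: 79.0
```

```bash
python3 crank.py
```

```text
t 31.75 X -18.3 Y -167.6 Z -32.3 r 37.1 th -2.63 F vx,vy,z 11.1 -3.5 -0.2 w 79.02045637091788
```

```bash
python3 - <<'E'
from h import *
im=snap('wrist','w25');im=snap('scene','s25');cv2.imwrite('pics/s25c.png',cv2.resize(im['color'][180:300,190:330],None,fx=5,fy=5,interpolation=cv2.INTER_CUBIC))
E
python3 crank.py
```

```text
t 31.85 X -18.7 Y -167.6 Z -32.4 r 37.4 th -2.62 F vx,vy,z 7.7 -2.9 -0.7 w 86.39426042610566
```

View pics/w25.png

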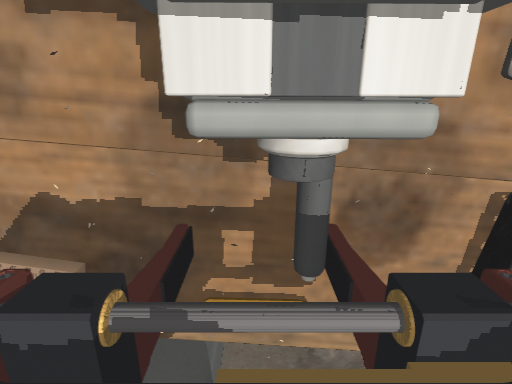

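View pics/s25c.png

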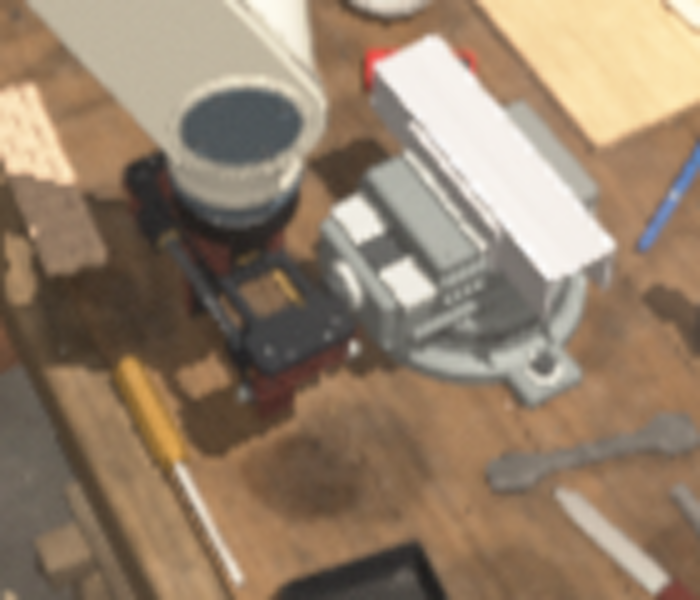

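send_rows:
  rows:
    - [0, 0.006, 0, 0, 1]
    - [0, 0.006, 0, 0, 1]
    - [0, 0, 0, 0, 1]
    - [0, 0, 0, 0, 1]

```text
t: 32.25
ee_pos: [432.6, -169.0, 104.2]
orientation: [-3.139, -0.133, 0.001]
ft_force: [-0.2, -0.0, -0.6]
width: 87.8
```

```bash
python3 crank.py;python3 - <<'E'
from h import *
im=snap('wrist','w26')
E
```

```text
t 32.25 X -8.6 Y -168.0 Z -32.8 r 33.9 th -2.88 F vx,vy,z 0.0 -0.2 -0.6 w 87.82059581435942
```

View pics/w26.png

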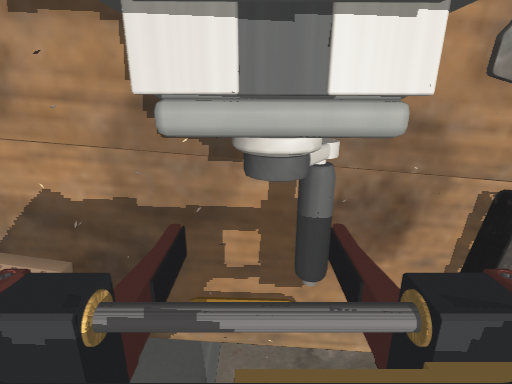

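```bash
cat > hx.py <<'E'
import sys
from h import *
w=world(load(sys.argv[1]));a=np.radians(4.9);vy=np.array([np.cos(a),np.sin(a)]);vx=np.array([np.sin(a),-np.cos(a)])
d=w[...,:2]-np.array([600.8,-163.3]);X=d@vx;Y=d@vy
for y0 in(-160,-150,-140,-130):
    k=(w[...,2]>28)&(w[...,2]<132)&(abs(Y-y0)<4)&(abs(X-float(sys.argv[2]))<float(sys.argv[3]))
    if k.sum()>5: print(y0,'X',np.percentile(X[k],[2,98]).round(1),'ztop',np.percentile(w[...,2][k],95).round(1))
E
python3 hx.py w26 20 28; python3 hx.py w25 20 28
```

```text
-160 X [14.8 46.3] ztop 118.2
-150 X [-5.4 47.3] ztop 131.8
-140 X [-6.5 46.9] ztop 129.0
-130 X [13.  30.1] ztop 51.5
-160 X [ 5.3 32.4] ztop 118.1
-150 X [-2.4 45.5] ztop 131.8
-140 X [-6.6 43.6] ztop 129.9
-130 X [ 3.7 41.7] ztop 125.9
```

send_rows:
  rows:
    - [0, 0.004, -0.01, 0, 1]
    - [0, 0, -0.03, 0, 1]
    - [0, 0, -0.05, 0, 1]
    - [0, 0, -0.05, 0, 1]
    - [0, 0, -0.05, 0, 1]

```text
t: 32.8
ee_pos: [432.6, -172.6, 296.8]
orientation: [-3.139, -0.135, 0.0]
ft_force: [1.0, -0.5, -0.4]
width: 87.6
```

send_rows:
  rows:
    - [0.04, 0, -0.03, 0, 1]
    - [0.04, 0, -0.03, 0, 1]
    - [0, 0, 0, 0, 1]
    - [0, 0, 0, 0, 1]

```text
t: 33.2
ee_pos: [512.8, -165.7, 354.8]
orientation: [3.138, 0.136, 0.001]
ft_force: [0.5, 0.0, -0.4]
width: 87.8
```

```bash
python3 - <<'E'
from h import *
o=telemetry.get_obs();print(o['t'],o['ee_pos'],o['ft_force'])
im=snap('wrist','w27');im=snap('top','t27')
w=world(load('w27'));a=np.radians(4.9);vy=np.array([np.cos(a),np.sin(a)]);vx=np.array([np.sin(a),-np.cos(a)])
d=w[...,:2]-np.array([592.3,-164.]);X=d@vx;Y=d@vy
for lo,hi,n in((136,144,'short'),(143.5,150,'long'),(115,126,'jaws')):
  for x0 in (-80,-40,-20,0,20,40,80):
    k=(w[...,2]>lo)&(w[...,2]<hi)&(abs(X-x0)<3)&(abs(Y)<90)
    if k.sum()>3:
        y=np.sort(Y[k]);g=np.where(np.diff(y)>3)[0];seg=np.split(y,g+1);print(n,x0,[(float(round(q[0],1)),float(round(q[-1],1))) for q in seg if len(q)>2],np.median(w[...,2][k]).round(1))
  k=(w[...,2]>lo)&(w[...,2]<hi)&(Y<0)&(Y>-40); print(n,'X',np.percentile(X[k],[1,99]).round(1))
E
python3 hx.py w27 20 25
```

```text
33.2 [ 512.81693353 -165.71252509  354.81181186] [ 0.4803891   0.02139555 -0.37252991]
short -40 [(-16.0, -11.0)] 141.2
short -20 [(-15.9, -11.9)] 141.4
short 0 [(-15.9, -11.9)] 141.1
short 20 [(-15.9, -11.9)] 141.2
short 40 [(-15.9, -11.9)] 141.1
short X [-48.1  49.2]
long -80 [(-10.0, 39.2)] 146.2
long -40 [(-10.9, 38.3)] 146.3
long -20 [(-10.9, 38.4)] 146.3
long 0 [(-10.8, 38.3)] 146.4
long 20 [(-10.8, 38.4)] 146.3
long 40 [(-10.7, 38.5)] 146.4
long 80 [(-10.7, 37.8)] 146.3
long X [-97.2  98.1]
jaws -40 [(-51.0, -18.2), (41.9, 72.4)] 120.0
jaws -20 [(-50.9, -18.1), (41.9, 72.5)] 120.2
jaws 0 [(-50.7, -18.2), (41.9, 72.6)] 120.2
jaws 20 [(-50.7, -18.2), (42.0, 71.1)] 120.2
jaws 40 [(-52.4, -18.1), (42.0, 71.3)] 120.0
jaws X [-43.9  43.1]
-160 X [13.5 30.9] ztop 51.3
-150 X [13.4 30.4] ztop 51.4
-140 X [13.3 32. ] ztop 51.8
-130 X [14.4 31.6] ztop 51.4
```

View pics/w27.png

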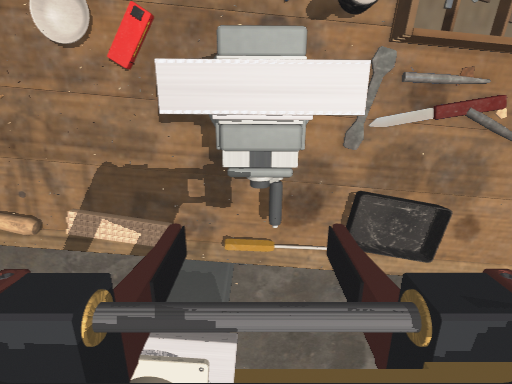

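```bash
python3 - <<'E'
from h import *
a=load('top0')['color'];b=load('t27')['color']
cv2.imwrite('pics/t27v.png',b)
print(ctrl.close_job(), telemetry.get_obs()['t'])
E
```

```text
the job is handed in; nothing more can be done
the job is handed in; nothing more can be done
```

View pics/t27v.png

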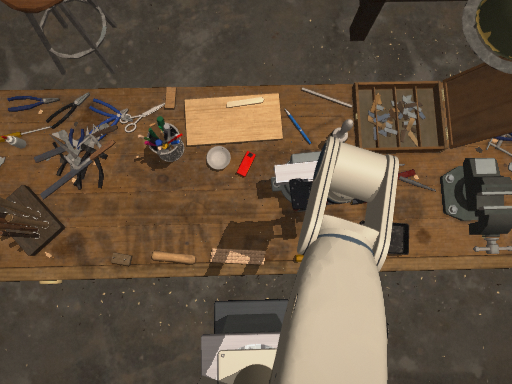

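The job is handed in at about 33 s of the 72 s allowed. The pair is interlocked and closed in the vise, but I could not measure the grip force directly.

**What I did**
- **Short channel:** I set it open side up on the vise bed.
- **Long channel:** I stood it on its end, then leaned it over until it lay open side down. I picked it up at the middle and stacked it on the short one.
- **Vise:** I cranked it about 1.5 turns shut, until the handle pushed back with about 43 N. Then I let go and lifted the arm clear.

**Last checks, from the wrist camera**

| Check | Result |
|---|---|
| Tops of the channels above the bench | short 141 mm, long 146 mm (5 mm higher, as it should be) |
| Width over the pair | about 55 mm, so about 5 mm sideways |
| Middles along the jaws | within a few mm of each other |
| Jaw travel | about 14 mm |
| Gripper | touching nothing |

**What disagreed or fell short**
- **Crank sprang back:** when I opened the fingers, the crank sprang back about 1 rad and then stayed still. I judge that the friction of the crank keeps well over 8 N on the pair, but this is worked out from the handle forces and positions.
- **Pair shifted:** as I released the long channel, a finger pushed against something, most likely the short channel's flange, with about 39 N at the wrist. This moved the short channel about 6 mm and the long one about 4 mm toward the fixed jaw. They stayed interlocked.
- **Other things on the bench:** none looked moved in the last pictures. The arm hid part of the top view, and I did not measure their positions.

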